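# Strip the worn idler spindles and build the new ring stack

## Task

We are overhauling an idler: draw every worn red-headed spindle out of the aluminium bearing carrier, without lifting, tipping or shoving the carrier along, and drop the spindles into the blue reject box. Thread the new rings onto the steel assembly post and leave them fully home: brass flange first, black drive wheel on it, white collar on top. Leave the other things on the bench alone.

Things in the scene. Friction and masses are not known exactly. Their poses are not given: they have to be found in the camera images.
- carrier: Loose aluminium bearing carrier (0.95 kg), a block 52 mm (its x) by 196 mm (its y) by 50 mm high standing on the bench; origin at the centre of its underside. Four upright blind bronze-faced sleeves open in its top, in a row along its y at y = -72, -24, +24 and +72 mm, 42 mm deep, bore 15 mm. Some may be empty.
- reject_box: Blue open-topped plastic reject box, fixed to the bench, outside 160 mm (its x) by 220 mm (its y) by 70 mm high, walls and floor 4 mm; origin at the centre of its underside.
- post_seat (a point): Assembly post, fixed to the bench: a plain steel post 12 mm across with a tapered tip, standing upright on a dark boss 28 mm across and 20 mm tall, itself on a round base plate 100 mm across and 8 mm thick. This point is on the post's axis at the top of the boss, where the lowest ring seats (28 mm above the bench); z is up. The post's tip is 65 mm above this point.
- spindle_a_mid (a point): Worn spindle (0.08 to 0.14 kg), 110 mm long along its z: a plain steel shaft 14 mm across and 88 mm long with a rounded foot, and a red square head 20 mm across (faces square to its x and y) and 22 mm tall on top (+z end). This point is on the axis half-way up, 55 mm from either end; the head's centre is 44 mm from it towards +z. At the start the shaft's foot rests on the bottom of a carrier sleeve, 42 mm deep, upright. Absent (None) in some runs.
- spindle_b_mid (a point): Worn spindle (0.08 to 0.14 kg), 110 mm long along its z: a plain steel shaft 14 mm across and 88 mm long with a rounded foot, and a red square head 20 mm across (faces square to its x and y) and 22 mm tall on top (+z end). This point is on the axis half-way up, 55 mm from either end; the head's centre is 44 mm from it towards +z. At the start the shaft's foot rests on the bottom of a carrier sleeve, 42 mm deep, upright. Absent (None) in some runs.
- spindle_c_mid (a point): Worn spindle (0.08 to 0.14 kg), 110 mm long along its z: a plain steel shaft 14 mm across and 88 mm long with a rounded foot, and a red square head 20 mm across (faces square to its x and y) and 22 mm tall on top (+z end). This point is on the axis half-way up, 55 mm from either end; the head's centre is 44 mm from it towards +z. At the start the shaft's foot rests on the bottom of a carrier sleeve, 42 mm deep, upright. Absent (None) in some runs.
- spindle_d_mid (a point): Worn spindle (0.08 to 0.14 kg), 110 mm long along its z: a plain steel shaft 14 mm across and 88 mm long with a rounded foot, and a red square head 20 mm across (faces square to its x and y) and 22 mm tall on top (+z end). This point is on the axis half-way up, 55 mm from either end; the head's centre is 44 mm from it towards +z. At the start the shaft's foot rests on the bottom of a carrier sleeve, 42 mm deep, upright. Absent (None) in some runs.
- flange_mid (a point): Brass flange ring, 54 mm outside diameter, 16 mm bore, 14 mm tall, .12 kg, lying flat on the bench at the start. This point is the centre of its bore half-way up; z is the ring's axis (either face may be up). Its rim is not perfectly round: it may measure up to 8 percent wider in some directions, so open wider than the diameter.
- wheel_mid (a point): Black rubber drive-wheel ring, 46 mm outside diameter, 16 mm bore, 18 mm tall, .05 kg, lying flat on the bench at the start. This point is the centre of its bore half-way up; z is the ring's axis (either face may be up). Its rim is not perfectly round: it may measure up to 8 percent wider in some directions, so open wider than the diameter.
- collar_mid (a point): White plastic collar ring, 32 mm outside diameter, 16 mm bore, 20 mm tall, .03 kg, lying flat on the bench at the start. This point is the centre of its bore half-way up; z is the ring's axis (either face may be up). Its rim is not perfectly round: it may measure up to 8 percent wider in some directions, so open wider than the diameter.
- solder_spool: Bystander: yellow solder spool, 60 mm across, 46 mm tall; origin under its centre.
- flux_jar: Bystander: amber jar, 52 mm across, 60 mm tall; origin under its centre.
- screwdriver: Bystander: screwdriver, about 200 mm long, lying on the bench along its x.
- multimeter: Bystander: yellow multimeter, 150 by 80 by 34 mm; origin under its centre.

How it is judged:
By the outcome, as a careful person would: the job done as asked, in the order asked, and still so for the second after the job is handed in, with the robot touching nothing.
Of spindle_a, spindle_b, spindle_c, spindle_d only 3 to 4 are there at a start; the rules pass over those that are not, and their reading is None.
At some moment in a run one of flange, wheel, collar may be knocked a few centimetres aside while the robot is not near it.
Once in a run the grip may slacken for a moment while it holds something.
It also fails if it takes over 210 s, if anything falls off the work surface, if the arm or the gripper's body presses on something with over 40 N, if the wrist force passes 120 N, or if a joint passes its speed limit or range.

## Robot

A 6-joint arm with a two-finger parallel gripper is mounted at the origin on the work surface. World frame = base frame: x ahead of the robot, y to its left, z up, the work surface at z = 0. Lengths are in mm, angles in degrees, forces in N, time in s.
With the tool pointing down it reaches from about 300 to 850 mm from the base axis. Payload 4.2 kg.
Tool frame: the origin (TCP) lies midway between the tips of the shut fingers; the grasp point (between the pads) lies 19 mm behind it (env.hold_point_z is the z of the grasp point in the tool frame, in mm); z points along the fingers, y is the direction in which the jaws open and shut (so a half turn about z gives the same grasp; the last joint's range is limited). The gripper opens to 91 mm and grips with 3 to 60 N. Pads are 32 mm wide; open, the fingers measure 118 mm over their backs; the gripper's body (76 mm by 178 mm) begins 60 mm behind the grasp point.
Start: joints at [74.599, 18.312, 89.639, -0, 72.044, -1.146], TCP at [141.591, 557.313, 190.876] pointing down, gripper open.
Joint ranges: [-177.97, 177.97], [-48.28, 115.42], [12.27, 149.76], [-77.06, 257.06], [2.81, 150.46], [-146.56, 146.56]. Speed limits (degrees/s): [147.25, 147.25, 180, 180, 180, 180].

## Interface

Orientations are given as [roll, pitch, yaw] about the fixed x, y, z axes, in that order (R = Rz(yaw) Ry(pitch) Rx(roll)).
In Python, from workcell import env, grab_frame, camera_params, spotter gives the robot as it stands. The module is installed in compiled form; this text tells all that it offers.
- The arm moves only by the shell command python3 -m jog 'ROWS' [FORCE]. ROWS is text: rows parted by semicolons, each of 7 numbers parted by spaces: the turn, a rotation vector about the world's x, y, z in units of 5 degrees (1.0 is 5 degrees), then the shift along the world's x, y, z in units of 25 mm (1.0 is 25 mm), then the opening, from 0 (shut) to 1 (fully open). A call has 1 to 5 rows; each row is the pose to reach, as a shift and turn from the pose commanded when the call began; what a row does not reach only later rows make up. A row lasts 1/8 s, in which the tool goes at most 62.5 mm and 10.7 degrees, less where a joint would pass 70% of its speed; a pose out of reach is approached as far as the arm can. A call with a gripper value outside its range is refused whole. The fingers move at their own pace and stop on an object; FORCE is the grip in N (left out, the last holds). Time passes only in rows, so rows that repeat a pose let the fingers close. It gives the time, the measured TCP pose, the force and the opening at its end, in the units of the state.
- env.state(): the state, without advancing time (a new reading comes with each control period).
- grab_frame(name): name is "scene" or "side" or "wrist"; returns the picture (420x560x3 uint8, red, green, blue); there is no depth.
- camera_params(name): a dict with "K" (3x3 intrinsics, pixels), "rvec" (rotation vector, rad) and "tvec" (3), from world to camera coordinates, as OpenCV has them. Camera axes: x right, y down, z forward; pixel columns grow to the right and rows downward; lengths in mm; the calibration is good to about 2 mm. A picture is of the moment at which its call begins: read the wrist's pose just before it. camera_params takes no time and is no camera call; for the wrist camera it gives the pose at the moment of the call.
- env.job_done(): hands the job in, once; it reports no verdict.
Trained networks look in the newest picture that a camera, given by its name, has taken for a name from the list of things; names that differ only in an ending like _2 or _b are one class to them, and where a whole thing is asked for, a point or a joint stands for the part that bears it (a point fixed in the world has none). Each returns a list of dicts, best first, with "conf" (0 to 1); they miss things now and then, are a little off and sometimes report something else, mostly with a low value. They report only what shows in the picture. A call takes as long as a camera call.
- spotter.look_for(query, camera): "box" ([left, top, width, height] in pixels, round what is visible of it).
- spotter.trace(query, camera): "region" (420x560 bool, what is visible of it) and "box" ([left, top, width, height] in pixels, round what is visible of it).
The state is a dict: "time_s": time; "qpos": joint angles; "qvel": joint speeds; "effort": joint torques, N m; "ee_pos": TCP position; "ee_rot": TCP orientation; "force": force on the tool from outside, world axes, zero at the start; "torque": the same for the moment, N m; "gripper_width": finger opening in mm.
Only numpy, scipy, OpenCV 4.12 (cv2) and the standard library are available. Lean on these libraries where they do the work, as an engineer would, in place of code of your own. Each camera call takes 0.05 s, during which the arm holds its last target. There are 200 camera calls.

## Working session

There is one attempt and no reset: what is moved stays moved. The work goes in short steps, Python scripts to look and compute and a shell command to move; the robot and the scene stay as the last step left them, time stands still between calls to the robot, and variables do not carry over. Pictures are saved under pics/ and viewed, about 12 in all and at most 16, crops included, and the job is handed in when it is done.

```bash
mkdir -p pics; cat > h.py <<'E'
import numpy as np, cv2
from workcell import env, grab_frame, camera_params, spotter
def cam(n):
    p=camera_params(n); R=cv2.Rodrigues(np.array(p["rvec"],float))[0]
    return np.array(p["K"],float),R,np.array(p["tvec"],float).ravel()
def onplane(n,uv,z,c=None):
    K,R,t=c or cam(n); uv=np.atleast_2d(np.array(uv,float))
    d=(np.linalg.inv(K)@np.c_[uv,np.ones(len(uv))].T).T@R
    o=-R.T@t; return o+d*((z-o[2])/d[:,2])[:,None]
def proj(n,P,c=None):
    K,R,t=c or cam(n); q=(R@np.atleast_2d(np.array(P,float)).T).T+t; q=q@K.T; return q[:,:2]/q[:,2:]
def save(n,f):
    im=grab_frame(n); cv2.imwrite("pics/"+f,im[:,:,::-1]); return im
E
python3 - <<'E'
from h import *
for n in("scene","side"):
    save(n,n+"0.png"); K,R,t=cam(n); print(n,(-R.T@t).round(),K[0,0].round())
    for q in("carrier","reject_box","post_seat","spindle_a_mid","flange_mid","wheel_mid","collar_mid"):
        try: print(q,[(np.round(d["box"]),round(d["conf"],2)) for d in spotter.look_for(q,n)[:5]])
        except Exception as e: print(q,e)
E
```

```text
scene [1415.  295.  730.] 421.0
carrier [(array([311., 214.,  77.,  34.]), 0.73), (array([288., 267.,  22.,   4.]), 0.35)]
reject_box [(array([ 96., 166.,  98.,  70.]), 0.67)]
post_seat []
spindle_a_mid [(array([315., 199.,  10.,  29.]), 0.68), (array([434., 206.,  52.,  45.]), 0.17)]
flange_mid [(array([282., 205.,  18.,  14.]), 0.73)]
wheel_mid [(array([211., 194.,  16.,  13.]), 0.71)]
collar_mid []
side [  469. -1145.   961.] 504.0
carrier [(array([245., 189.,  30.,  42.]), 0.95), (array([230., 290.,  19.,  17.]), 0.56), (array([313., 209.,  18.,  23.]), 0.34)]
reject_box [(array([218., 294.,  94., 101.]), 0.61)]
post_seat [(array([288., 244.,  34.,  32.]), 0.89)]
spindle_a_mid [(array([230., 288.,  18.,  17.]), 0.54)]
flange_mid [(array([230., 238.,  19.,  12.]), 0.47)]
wheel_mid [(array([230., 289.,  20.,  19.]), 0.54)]
collar_mid [(array([210., 161.,  42.,  19.]), 0.69), (array([336., 272.,  16.,  25.]), 0.42)]
```

View pics/scene0.png

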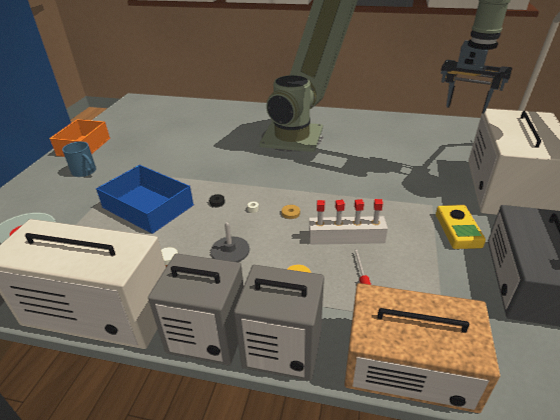

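View pics/side0.png

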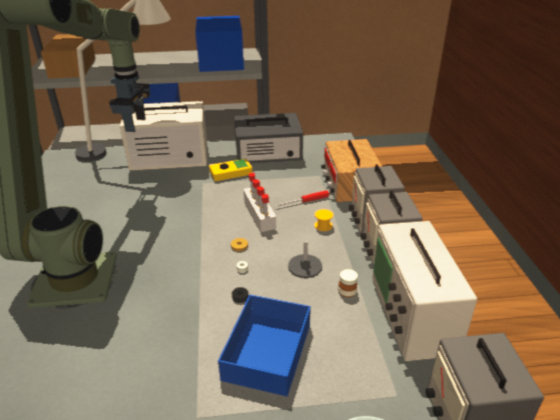

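Both views show 4 spindles in the carrier (scene heads at about (321,205), (340,205), (359,204), (378,204)), the flange at (291,211), collar at (253,207), wheel at (217,200), and post with its tip at (228,224). The blue box is at the left.

```bash
python3 - <<'E'
from h import *
for nm,s,d,z in [("flange",(291,211),(239.5,244),10),("collar",(253,207),(242,267),15),("wheel",(217,200),(240,295),15),("posttip",(228,224),(306,242),93),("base",(230,250),(305,266),8)]:
    print(nm,onplane("scene",s,z).round(),onplane("side",d,z).round())
print("heads",onplane("scene",[(321,205),(340,205),(359,204),(378,204)],107).round())
print("heads side",onplane("side",[(252,178),(256,187),(260,197),(264,208)],107).round())
print("carrier top side",onplane("side",[(243,189),(252,189),(275,219),(263,222)],50).round())
print("box rim scene",onplane("scene",[(140,168),(191,196),(98,193),(150,226)],70).round())
print("box rim side",onplane("side",[(254,297),(310,314),(224,350),(284,375)],70).round())
K,R,t=cam("wrist");print("wristcam",(-R.T@t).round(),R.round(2).tolist(),K.round()); print(env.state())
E
```

```text
flange [[474.  96.  10.]] [[474.  91.  10.]]
collar [[483. -14.  15.]] [[476. -24.  15.]]
wheel [[ 470. -128.   15.]] [[ 464. -140.   15.]]
posttip [[664. -21.  93.]] [[660. -30.  93.]]
base [[665. -25.   8.]] [[658. -34.   8.]]
heads [[562. 191. 107.]
 [553. 238. 107.]
 [539. 284. 107.]
 [530. 331. 107.]]
heads side [[531. 321. 107.]
 [540. 262. 107.]
 [548. 200. 107.]
 [556. 136. 107.]]
carrier top side [[500. 348.  50.]
 [530. 344.  50.]
 [590. 154.  50.]
 [552. 143.  50.]]
box rim scene [[ 427. -386.   70.]
 [ 538. -173.   70.]
 [ 575. -438.   70.]
 [ 683. -224.   70.]]
box rim side [[ 500. -210.   70.]
 [ 631. -286.   70.]
 [ 421. -373.   70.]
 [ 547. -457.   70.]]
wristcam [ 78. 573. 383.] [[0.25, 0.97, -0.0], [0.94, -0.24, 0.24], [0.23, -0.06, -0.97]] [[292.   0. 275.]
 [  0. 292. 210.]
 [  0.   0.   1.]]
{'time_s': 0.8, 'qpos': array([ 7.45994674e+01,  1.83110545e+01,  8.96393048e+01, -1.27250368e-04,
        7.20442090e+01, -1.14631869e+00]), 'qvel': array([ 0.0593144 , -0.13164744, -0.10392984,  0.02153343,  0.01323312,
       -0.08153128]), 'effort': array([ 1.21425442e-04, -4.12310350e+01, -2.32221347e+01,  7.27062067e-02,
        3.75675224e-02,  2.53220566e-05]), 'ee_pos': array([141.58669419, 557.30962091, 190.88234086]), 'ee_rot': array([1.79994572e+02, 2.29698312e-04, 1.65745825e+02]), 'force': array([-0.55253314,  0.2915739 ,  0.17062703]), 'torque': array([ 0.00573556,  0.00633593, -0.03488347]), 'gripper_width': 91.38936409125515}
```

```bash
python3 -m jog '0 0 -1 1.6 -1.2 0.6 1; 0 0 -2.6 3.2 -2.4 1.4 1; 0 0 -4 4.8 -3.7 2 1; 0 0 -5.5 6.4 -4.9 2.8 1; 0 0 -6.5 8 -6.1 2.8 1'; python3 -m jog '0 0 -1.2 1.6 -1.2 0 1; 0 0 -2.4 3.2 -2.4 0 1; 0 0 -3.6 4.8 -3.7 0 1; 0 0 -5 6.4 -4.9 0 1; 0 0 -6.1 8 -6.1 0 1' ; python3 -m jog '0 0 0 0 0 0 1; 0 0 0 0 0 0 1; 0 0 0 0 0 0 1'
python3 - <<'E'
from h import *
save("wrist","w1.png"); print(env.state()["ee_pos"],env.state()["ee_rot"])
for q in("carrier","spindle_a_mid"): print(q,[(np.round(d["box"]),round(d["conf"],2)) for d in spotter.look_for(q,"wrist")[:6]])
E
```

```text
time_s: 1.42
ee_pos: [343.4, 404.5, 262.8]
ee_rot: [179.8, -0.0, 133.1]
force: [0.4, 0.7, 1.3]
gripper_width: 91.4
time_s: 2.05
ee_pos: [542.8, 251.2, 261.0]
ee_rot: [180.0, -0.0, 102.5]
force: [-0.2, 0.7, 0.2]
gripper_width: 91.2
time_s: 2.42
ee_pos: [540.6, 253.2, 261.1]
ee_rot: [180.0, -0.0, 102.8]
force: [-0.2, -0.8, -0.6]
gripper_width: 91.2
[540.64565054 253.20665566 261.17127838] [ 1.79990126e+02 -1.48391222e-02  1.02853369e+02]
carrier [(array([262., 110.,  38., 141.]), 0.96)]
spindle_a_mid [(array([271., 227.,  21.,  26.]), 0.53), (array([320., 152., 140.,  24.]), 0.41)]
```

View pics/w1.png

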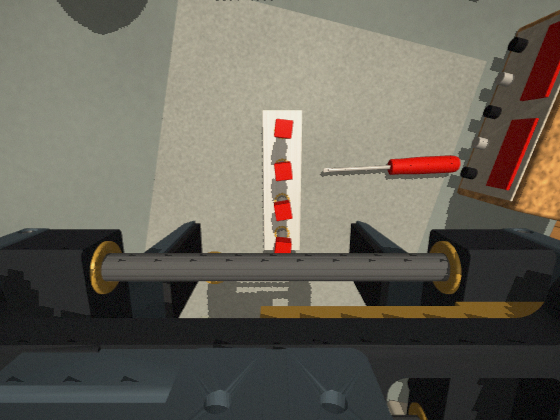

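The heads lie at about (284,129), (283,171), (284,210) and (283,245), each slightly rotated relative to the carrier. Next I'll measure head centres and yaw.

```bash
cat >> h.py <<'E'
def heads(f,z=118.):
    im=cv2.imread("pics/"+f); c=cam("wrist"); out=[]
    b,g,r=[im[:,:,i].astype(int) for i in range(3)]
    m=((r>120)&(g<70)&(b<70)).astype(np.uint8)
    n,l,s,cc=cv2.connectedComponentsWithStats(m)
    for i in range(1,n):
        if 60<s[i,4]<3000 and s[i,2]<60 and s[i,3]<60:
            ys,xs=np.where(l==i); vv=r[ys,xs]; top=vv>0.88*np.percentile(vv,90)
            P=onplane("wrist",np.c_[xs,ys][top],z,c)[:,:2].astype(np.float32)
            q=cv2.minAreaRect(P); out.append((cc[i].round(),np.round(q[0],1),np.round(q[1],1),round(q[2],1),s[i,4],np.percentile(vv,[5,50,95])))
    return out
E
python3 - <<'E'
from h import *
for o in heads("w1.png"): print(*o)
c=cam("wrist"); print(onplane("wrist",[(263,110),(302,110),(302,248),(264,248)],50,c).round(1))
im=cv2.imread("pics/w1.png")[100:260,230:330]; cv2.imwrite("pics/w1c.png",cv2.resize(im,None,fx=3.6,fy=3.6,interpolation=cv2.INTER_NEAREST))
E
```

```text
[553.  80.] [802.6 443. ] [ 3.2 32.5] 0.0 137 [132.8 199.  211. ]
[283. 128.] [532.2 330.2] [18. 18.] 6.0 291 [209.5 233.  237. ]
[283. 171.] [542.6 283.8] [18.1 18.4] 19.9 290 [146. 229. 232.]
[282. 210.] [553.4 237.3] [18.1 18.7] 22.6 299 [143. 226. 229.]
[282. 245.] [563.4 193.8] [18.4 13. ] 12.8 245 [141. 225. 228.]
[[502.6 349.4  50. ]
 [552.5 360.7  50. ]
 [599.3 173.8  50. ]
 [544.8 161.4  50. ]]
```

View pics/w1c.png

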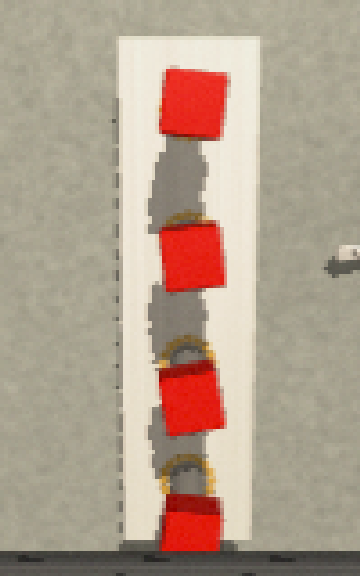

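```bash
python3 -m jog '0 0 -0.7 -0.2 1.5 0 0.6; 0 0 -1.37 -0.34 3.08 -1 0.6; 0 0 -1.37 -0.34 3.08 -3 0.6; 0 0 -1.37 -0.34 3.08 -4.4 0.6; 0 0 -1.37 -0.34 3.08 -4.4 0.6' 30; python3 - <<'E'
from h import *
save("wrist","w2.png"); s=env.state(); print(s["ee_pos"].round(1),s["ee_rot"].round(1))
for o in heads("w2.png"): print(*o)
print(proj("wrist",[[532.2,330.2,118]]))
E
```

```text
time_s: 3.2
ee_pos: [530.8, 328.8, 148.2]
ee_rot: [-179.7, 0.2, 96.0]
force: [-0.8, -0.8, 0.3]
gripper_width: 54.2
[532.5 329.6 150.7] [-179.9    0.    95.9]
[277. 218.] [533.5 331. ] [17.8 18.3] 5.9 669 [152. 230. 233.]
[284. 284.] [542.  274.5] [6.8 1.9] 5.9 103 [124.2 131.  228. ]
[[275.23209806 221.94305482]]
```

View pics/w2.png

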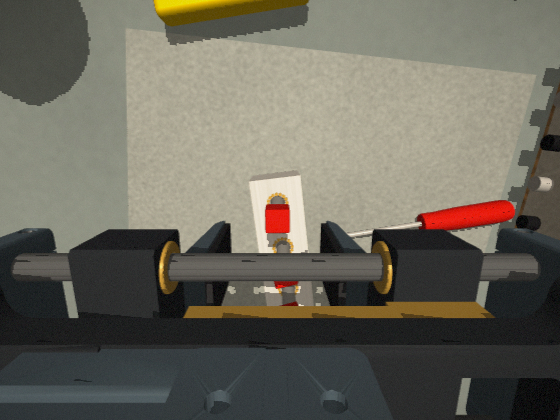

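The head is at (277,218), centred between the fingers. I'll descend, grip and draw it straight up.

```bash
python3 -m jog '0 0 0 0.03 0.05 -1.5 0.6; 0 0 0 0.03 0.05 -2.5 0.6; 0 0 0 0.03 0.05 -2.5 0.6; 0 0 0 0.03 0.05 -2.5 0; 0 0 0 0.03 0.05 -2.5 0' 30;  python3 -m jog '0 0 0 0 0 0 0;0 0 0 0 0 0 0;0 0 0 0 0 0 0;0 0 0 0 0 0.3 0;0 0 0 0 0 0.6 0'; python3 -m jog '0 0 0 0 0 0.4 0;0 0 0 0 0 0.8 0;0 0 0 0 0 1.2 0;0 0 0 0 0 1.6 0;0 0 0 0 0 1.6 0'; python3 -c "
from h import *
save('wrist','w3.png')"
```

```text
time_s: 3.88
ee_pos: [535.0, 331.3, 90.5]
ee_rot: [179.8, -0.1, 95.9]
force: [-0.0, 1.2, -0.1]
gripper_width: 37.4
time_s: 4.5
ee_pos: [533.7, 330.5, 103.6]
ee_rot: [-180.0, 0.0, 95.9]
force: [-0.1, 0.1, -1.5]
gripper_width: 20.2
time_s: 5.12
ee_pos: [534.4, 330.9, 144.6]
ee_rot: [179.9, -0.1, 95.9]
force: [-0.3, -0.2, -1.0]
gripper_width: 19.4
```

View pics/w3.png

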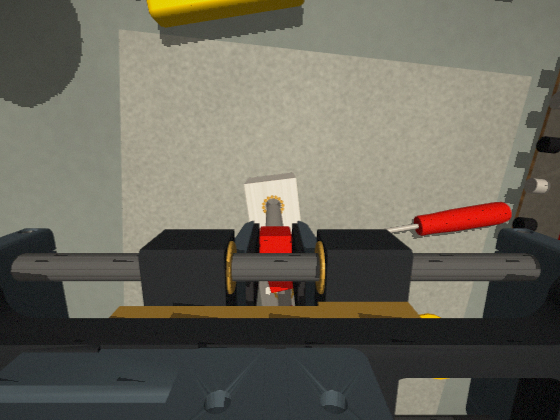

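```bash
python3 -m jog '0 0 0 0 0 1.5 0; 0 0 0 0 0 2.9 0; 0 0 -1 0 -2 2.9 0; 0 0 -2 0 -4 2.9 0; 0 0 -3 0 -6 2.9 0';python3 -m jog '0 0 -1 0 -2 0 0; 0 0 -2 0 -4 0 0; 0 0 -3 0 -6 0 0; 0 0 -3.6 0 -8 0 0; 0 0 -3.6 0 -10 0 0';
python3 - <<'E'
from h import *
from scipy.optimize import minimize
ms={}
for n in("scene","side"):
    im=grab_frame(n).astype(int); m=(im[:,:,2]>im[:,:,0]*1.6+15)&(im[:,:,2]>im[:,:,1]*1.4)
    m=m.astype(np.uint8); k,l,s,c=cv2.connectedComponentsWithStats(m)
    seed={"scene":(150,205),"side":(265,345)}[n]
    i=min([i for i in range(1,k) if s[i,4]>800],key=lambda i:np.hypot(*(c[i]-seed)))
    ms[n]=(l==i).astype(np.uint8); print(n,s[i]); 
cs={n:cam(n) for n in ms}
def cost(p):
    x,y,a=p; a=np.radians(a); r=np.array([[np.cos(a),-np.sin(a)],[np.sin(a),np.cos(a)]]); J=0
    B=np.array([[sx*80,sy*110] for sx in(-1,1) for sy in(-1,1)])@r.T+[x,y]
    P=np.r_[np.c_[B,np.zeros(4)],np.c_[B,70*np.ones(4)]]
    for n,m in ms.items():
        q=np.zeros_like(m); cv2.fillConvexPoly(q,cv2.convexHull((proj(n,P,cs[n])*16).round().astype(np.int32)),1,shift=4)
        J+=1-(q&m).sum()/(q|m).sum()
    return J
r=minimize(cost,[545,-315,-27],method="Nelder-Mead",options=dict(initial_simplex=[[545,-315,-27],[560,-315,-27],[545,-330,-27],[545,-315,-20]]))
print(r.x.round(1),r.fun); print(env.state()["ee_pos"].round(1),env.state()["ee_rot"].round(1),env.state()["gripper_width"])
E
```

```text
time_s: 5.8
ee_pos: [533.4, 179.1, 215.3]
ee_rot: [-180.0, 0.0, 80.8]
force: [0.8, -0.7, -0.4]
gripper_width: 19.3
time_s: 6.42
ee_pos: [533.4, -71.0, 215.5]
ee_rot: [-180.0, 0.0, 62.9]
force: [0.5, 0.1, -1.6]
gripper_width: 19.7
scene [  96  165   98   68 4055]
side [ 218  296   92  100 6346]
[ 520.8 -328.4  -20.6] 0.13194098924255238
[533.4 -73.8 215.3] [1.80e+02 1.00e-01 6.26e+01] 19.60947427195885
```

```bash
python3 -m jog '0 0 0.5 -0.3 -2 0 0; 0 0 1 -0.6 -4 0 0; 0 0 1.36 -0.9 -6 0 0; 0 0 1.36 -1.2 -8 0 0; 0 0 1.36 -1.36 -9.05 0 0';python3 -m jog '1.87 -0.7 0 0 0 0 0; 3.75 -1.41 0 0 0 -1 0; 5.62 -2.11 0 0 0 -2.2 0; 7.49 -2.82 0 0 0 -3.7 0; 7.49 -2.82 0 0 0 -5.2 0'; python3 -m jog '0 0 0 0 0 0 0; 0 0 0 0 0 0 0;0 0 0 0 0 0 0.4;0 0 0 0 0 0 0.4;0 0 0 0 0 0 0.4'; python3 -c "
from h import *
a=save('side','s1.png')[260:410,180:350]; b=save('scene','c1.png')[130:280,60:230]
cv2.imwrite('pics/box1.png',cv2.resize(np.hstack([a,b])[:,:,::-1],None,fx=2.3,fy=2.3)); print(env.state()['ee_pos'],env.state()['ee_rot'])"
```

```text
time_s: 7.15
ee_pos: [499.3, -297.3, 215.2]
ee_rot: [-180.0, -0.0, 69.6]
force: [0.2, -0.3, -1.0]
gripper_width: 19.5
time_s: 7.78
ee_pos: [498.3, -297.2, 81.7]
ee_rot: [-179.9, -40.1, 69.4]
force: [0.7, 0.5, -0.0]
gripper_width: 19.4
time_s: 8.4
ee_pos: [500.2, -295.7, 86.9]
ee_rot: [179.6, -40.0, 69.9]
force: [0.1, 0.1, -0.3]
gripper_width: 36.8
[ 499.97798035 -295.66591749   86.38289085] [179.66613042 -39.99460504  69.84055239]
```

View pics/box1.png

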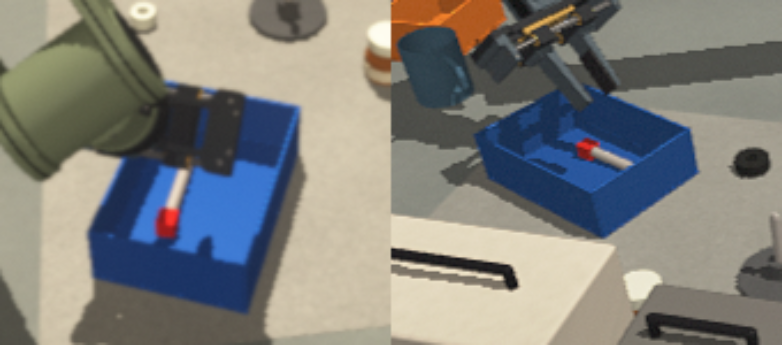

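The spindle lies flat inside the box. On to spindle 2.

```bash
python3 -m jog '-1.87 0.7 0 0 0 1.5 0.4; -3.75 1.41 0 0 0 3 0.5; -5.62 2.11 0 0 0 4.5 0.6; -7.49 2.82 0 0 0 5.2 0.6; -7.49 2.82 0 0 0 5.2 0.6'; python3 -m jog '0 0 0.8 0.18 2.3 0 0.6; 0 0 1.6 0.36 4.6 0 0.6;0 0 2.4 0.54 6.9 0 0.6;0 0 3.2 0.72 9.2 0 0.6;0 0 4 0.9 11.5 0 0.6';  python3 -m jog '0 0 0.8 0.18 2.3 0 0.6; 0 0 1.6 0.36 4.6 0 0.6;0 0 2.4 0.54 6.9 0 0.6;0 0 3.2 0.72 9.2 0 0.6;0 0 4 0.9 11.5 0 0.6'; python3 -m jog '0 0 0.1 0 0 -1 0.6;0 0 0.1 0 0 -1.5 0.6;0 0 0.1 0 0 -1.5 0.6'; python3 - <<'E'
from h import *
save("wrist","w4.png"); s=env.state(); print(s["ee_pos"].round(1),s["ee_rot"].round(1))
for o in heads("w4.png"): print(*o)
E
```

```text
time_s: 9.12
ee_pos: [501.7, -293.2, 218.6]
ee_rot: [179.7, 0.0, 70.0]
force: [0.2, 0.1, -0.3]
gripper_width: 54.7
time_s: 9.75
ee_pos: [521.6, -7.5, 214.3]
ee_rot: [-179.8, -0.1, 89.7]
force: [1.5, -0.3, 0.5]
gripper_width: 54.7
time_s: 10.38
ee_pos: [544.8, 279.7, 214.0]
ee_rot: [-179.8, -0.1, 109.7]
force: [0.4, 0.5, -0.1]
gripper_width: 54.9
time_s: 10.75
ee_pos: [544.3, 277.6, 176.5]
ee_rot: [-179.8, -0.0, 110.1]
force: [-1.4, -0.5, 0.5]
gripper_width: 54.8
[545.  278.  177.8] [-179.9   -0.   110.1]
[276. 205.] [543.  284.3] [17.9 18.2] 20.0 523 [147.1 231.  234. ]
[270. 246.] [551.3 244.2] [17.5  3.9] 20.1 246 [145.25 154.   232.  ]
[265. 287.] [561.3 208.1] [16.2  6.3] 20.1 101 [135. 151. 155.]
[264. 300.] [564.2 194.5] [19.3 13.2] 12.7 215 [124.7 131.  134. ]
```

```bash
python3 -m jog '0 0 0 -0.06 0.26 -0.5 0.6; 0 0 0 -0.06 0.26 -2.3 0.6; 0 0 0 -0.06 0.26 -3.57 0.6; 0 0 0 -0.06 0.26 -3.57 0.6; 0 0 0 -0.06 0.26 -3.57 0' 30;  python3 -m jog '0 0 0 0 0 0 0;0 0 0 0 0 0 0;0 0 0 0 0 0 0;0 0 0 0 0 0 0;0 0 0 0 0 0.4 0'; python3 -m jog '0 0 0 0 0 0.4 0;0 0 0 0 0 0.8 0;0 0 0 0 0 1.3 0;0 0 0 0 0 2.2 0;0 0 0 0 0 3.5 0'; python3 -m jog '0 0 0 0 0 1.1 0; 0 0 -1 0 -2 1.1 0; 0 0 -2 0 -4 1.1 0; 0 0 -3 0 -6 1.1 0; 0 0 -4 0 -8 1.1 0';python3 -m jog '0 0 -1 0 -2 0 0; 0 0 -2 0 -4 0 0; 0 0 -3 0 -6 0 0; 0 0 -4 0 -8 0 0; 0 0 -4.1 0 -10 0 0'; python3 -c "
from h import *
s=env.state();print(s['ee_pos'].round(1),s['ee_rot'].round(1),s['gripper_width'])"
```

```text
time_s: 11.42
ee_pos: [544.3, 286.3, 90.6]
ee_rot: [179.8, -0.0, 110.2]
force: [0.5, -0.2, 0.6]
gripper_width: 47.6
time_s: 12.05
ee_pos: [543.0, 285.6, 98.6]
ee_rot: [-179.9, 0.0, 110.2]
force: [0.7, 1.6, -1.4]
gripper_width: 19.2
time_s: 12.68
ee_pos: [542.7, 285.5, 187.1]
ee_rot: [-179.9, 0.0, 110.2]
force: [-0.2, 0.4, -1.1]
gripper_width: 19.4
time_s: 13.3
ee_pos: [543.2, 84.3, 214.9]
ee_rot: [179.9, -0.0, 90.0]
force: [0.1, 0.3, -0.0]
gripper_width: 19.4
time_s: 13.92
ee_pos: [543.2, -165.8, 215.0]
ee_rot: [179.9, -0.0, 69.6]
force: [1.3, 0.9, -0.9]
gripper_width: 19.1
[ 543.2 -165.8  215. ] [179.9  -0.   69.6] 19.11334987865138
```

```bash
python3 -m jog '0 0 0 0.3 -2.2 0 0; 0 0 0 0.5 -4.4 0 0; 0 0 0 0.5 -6.2 0 0; 1.87 -0.7 0 0.5 -6.2 0 0; 3.75 -1.41 0 0.5 -6.2 -1 0'; python3 -m jog '1.87 -0.7 0 0 0 -1 0; 3.75 -1.41 0 0 0 -2.4 0; 3.75 -1.41 0 0 0 -4 0; 3.75 -1.41 0 0 0 -4 0; 3.75 -1.41 0 0 0 -4 0.4'; python3 -m jog '0 0 0 0 0 0 0.4; 0 0 0 0 0 0 0.4;0 0 0 0 0 0.8 0.4; -1.87 0.7 0 0 0 2 0.4; -3.75 1.41 0 0 0 3.5 0.5'; python3 -m jog '-1.87 0.7 0 0 1 1 0.6; -3.75 1.41 0 0 2 1.6 0.6; -3.75 1.41 0 0 3.5 1.6 0.6; -3.75 1.41 0 0 5.5 1.6 0.6;-3.75 1.41 0 0 7.5 1.6 0.6'; python3 -c "
from h import *
a=save('side','s2.png')[260:410,180:350]; b=save('scene','c2.png')[130:280,60:230]
cv2.imwrite('pics/box2.png',cv2.resize(np.hstack([a,b])[:,:,::-1],None,fx=2.3,fy=2.3)); print(env.state()['ee_pos'],env.state()['ee_rot'])"
```

```text
time_s: 14.55
ee_pos: [557.6, -320.4, 192.5]
ee_rot: [179.4, -20.2, 69.9]
force: [-0.1, 1.1, -1.9]
gripper_width: 19.2
time_s: 15.18
ee_pos: [557.0, -319.4, 91.6]
ee_rot: [179.5, -40.0, 70.0]
force: [0.2, -0.8, 0.6]
gripper_width: 26.8
time_s: 15.8
ee_pos: [555.7, -320.1, 178.9]
ee_rot: [179.8, -19.7, 69.6]
force: [0.2, -0.1, 1.0]
gripper_width: 43.8
time_s: 16.42
ee_pos: [555.8, -129.7, 218.7]
ee_rot: [179.9, -0.1, 69.6]
force: [1.2, -0.3, 0.1]
gripper_width: 54.8
[ 555.64544782 -127.12539159  218.82751412] [ 1.79918663e+02 -1.48167852e-01  6.99270269e+01]
```

View pics/box2.png

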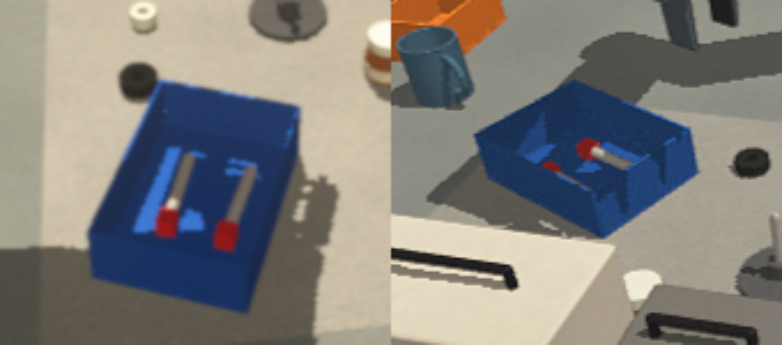

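Two spindles lie side by side in the box. Next is spindle 3.

```bash
python3 -m jog '0 0 1 0 2 0 0.6; 0 0 2 0 4 0 0.6;0 0 3 0 6 0 0.6;0 0 4 0 8 0 0.6;0 0 5 0 10 0 0.6'; python3 -m jog '0 0 1 -0.05 2 0 0.6; 0 0 2 -0.05 4.2 0 0.6;0 0 3 -0.05 4.2 -1 0.6;0 0 3.5 -0.05 4.2 -1.6 0.6;0 0 3.5 -0.05 4.2 -1.6 0.6'; python3 - <<'E'
from h import *
save("wrist","w5.png"); s=env.state(); print(s["ee_pos"].round(1),s["ee_rot"].round(1))
for o in heads("w5.png"): print(*o)
E
```

```text
time_s: 17.15
ee_pos: [556.1, 119.3, 218.3]
ee_rot: [179.9, -0.0, 94.8]
force: [0.8, -0.5, -0.3]
gripper_width: 55.0
time_s: 17.77
ee_pos: [554.3, 222.8, 176.6]
ee_rot: [-179.9, 0.0, 112.1]
force: [-0.5, -0.2, 0.1]
gripper_width: 54.9
[555.  222.9 177.6] [180.    0.  112.1]
[280. 198.] [554.2 237.6] [17.5 18. ] 22.0 517 [147. 231. 233.]
[273. 243.] [564.3 193.1] [18.5 14.3] 7.2 407 [143. 229. 231.]
```

```bash
python3 -m jog '0 0 0 -0.03 0.58 -0.5 0.6; 0 0 0 -0.03 0.58 -2.3 0.6; 0 0 0 -0.03 0.58 -3.55 0.6; 0 0 0 -0.03 0.58 -3.55 0.6; 0 0 0 -0.03 0.58 -3.55 0' 30;  python3 -m jog '0 0 0 0 0 0 0;0 0 0 0 0 0 0;0 0 0 0 0 0 0;0 0 0 0 0 0 0;0 0 0 0 0 0.4 0'; python3 -m jog '0 0 0 0 0 0.4 0;0 0 0 0 0 0.8 0;0 0 0 0 0 1.3 0;0 0 0 0 0 2.2 0;0 0 0 0 0 3.5 0'; python3 -m jog '0 0 0 0 0 1.1 0; 0 0 -1 0 -2 1.1 0; 0 0 -2 0 -4 1.1 0; 0 0 -3 0 -6 1.1 0; 0 0 -4.3 0 -8 1.1 0';python3 -m jog '0 0 -1 0 -2 0 0; 0 0 -2 0 -4 0 0; 0 0 -3 0 -6 0 0; 0 0 -4.2 0 -8 0 0; 0 0 -4.2 0 -10 0 0'; python3 -c "
from h import *
s=env.state();print(s['ee_pos'].round(1),s['ee_rot'].round(1),s['gripper_width'])"
```

```text
time_s: 18.45
ee_pos: [554.9, 238.6, 89.2]
ee_rot: [179.8, -0.0, 112.2]
force: [0.2, 0.3, 0.3]
gripper_width: 47.7
time_s: 19.08
ee_pos: [553.5, 237.6, 97.4]
ee_rot: [-179.9, 0.0, 112.2]
force: [0.8, 0.8, -1.2]
gripper_width: 19.4
time_s: 19.7
ee_pos: [553.1, 237.5, 185.9]
ee_rot: [-179.9, -0.0, 112.2]
force: [0.2, -0.4, -2.1]
gripper_width: 19.4
time_s: 20.32
ee_pos: [553.6, 36.3, 213.7]
ee_rot: [180.0, 0.0, 90.5]
force: [0.2, -0.5, -1.0]
gripper_width: 19.2
time_s: 20.95
ee_pos: [553.6, -213.8, 213.7]
ee_rot: [180.0, -0.0, 69.7]
force: [0.4, 0.9, -1.4]
gripper_width: 19.8
[ 553.6 -213.8  213.7] [180.   -0.   69.7] 19.765924446162163
```

```bash
python3 -m jog '0 0 0 -0.5 -2.2 0 0; 0 0 0 -1.04 -3.9 0 0; 1.87 -0.7 0 -1.04 -3.9 0 0; 3.75 -1.41 0 -1.04 -3.9 -1 0; 5.62 -2.11 0 -1.04 -3.9 -1.5 0'; python3 -m jog '1.87 -0.7 0 0 0 -1.5 0; 1.87 -0.7 0 0 0 -3.2 0; 1.87 -0.7 0 0 0 -3.2 0; 1.87 -0.7 0 0 0 -3.2 0.4; 1.87 -0.7 0 0 0 -3.2 0.4'; python3 -m jog '0 0 0 0 0 0 0.4; 0 0 0 0 0 0.8 0.4;-1.87 0.7 0 0 0 2 0.4; -3.75 1.41 0 0 0 3.5 0.5; -5.62 2.11 0 0 0 4.5 0.6'; python3 -m jog '-1.87 0.7 0 0 1 0.4 0.6; -1.87 0.7 0 0.3 3 0.4 0.6; -1.87 0.7 0 0.6 5 0.4 0.6; -1.87 0.7 0 0.9 7 0.4 0.6;-1.87 0.7 0 1.2 9 0.4 0.6';  python3 -c "
from h import *
a=save('side','s3.png')[260:410,180:350]; b=save('scene','c3.png')[130:280,60:230]
cv2.imwrite('pics/box3.png',cv2.resize(np.hstack([a,b])[:,:,::-1],None,fx=2.3,fy=2.3)); print(env.state()['ee_pos'],env.state()['ee_rot'])"
```

```text
time_s: 21.58
ee_pos: [527.7, -310.2, 176.0]
ee_rot: [179.7, -30.3, 69.8]
force: [-0.3, 0.5, -1.3]
gripper_width: 19.2
time_s: 22.2
ee_pos: [529.2, -310.1, 98.3]
ee_rot: [179.4, -39.9, 70.1]
force: [-0.4, -0.5, 0.3]
gripper_width: 35.2
time_s: 22.82
ee_pos: [528.6, -310.4, 212.8]
ee_rot: [179.6, -9.6, 69.7]
force: [-0.0, 0.5, -0.3]
gripper_width: 52.5
time_s: 23.45
ee_pos: [557.9, -82.7, 220.0]
ee_rot: [179.9, -0.1, 69.6]
force: [-0.1, 0.1, 0.4]
gripper_width: 54.5
[558.21589878 -80.0800623  219.85772472] [ 1.79909246e+02 -1.63546286e-01  6.99410692e+01]
```

```bash
python3 -m jog '0 0 1.3 0 2 0 0.6; 0 0 2.6 0.1 4 0 0.6;0 0 4 0.2 6 0 0.6;0 0 5.2 0.25 8 0 0.6;0 0 6.4 0.25 10.2 -0.5 0.6'; python3 -m jog '0 0 0 0 0 -1 0.6;0 0 0 0 0 -1.2 0.6;0 0 0 0 0 -1.2 0.6'; python3 - <<'E'
from h import *
save("wrist","w6.png"); s=env.state(); print(s["ee_pos"].round(1),s["ee_rot"].round(1))
for o in heads("w6.png"): print(*o)
E
```

```text
time_s: 24.18
ee_pos: [565.1, 171.2, 207.9]
ee_rot: [179.7, -0.0, 101.8]
force: [0.4, -0.3, -0.5]
gripper_width: 54.6
time_s: 24.55
ee_pos: [564.4, 169.5, 176.3]
ee_rot: [179.9, 0.0, 101.6]
force: [0.8, 0.2, -0.2]
gripper_width: 54.8
[564.8 169.5 176.7] [179.9  -0.  101.6]
[280. 190.] [564.4 190.6] [18.5 18.6] 7.6 530 [152. 232. 235.]
```

View pics/box3.png

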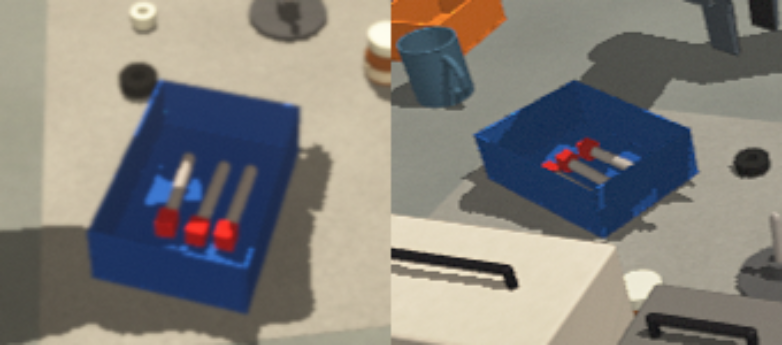

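```bash
python3 -m jog '0 0 -0.8 -0.01 0.85 -0.5 0.6; 0 0 -0.8 -0.01 0.85 -2.3 0.6; 0 0 -0.8 -0.01 0.85 -3.5 0.6; 0 0 -0.8 -0.01 0.85 -3.5 0.6; 0 0 -0.8 -0.01 0.85 -3.5 0' 30;  python3 -m jog '0 0 0 0 0 0 0;0 0 0 0 0 0 0;0 0 0 0 0 0 0;0 0 0 0 0 0 0;0 0 0 0 0 0.4 0'; python3 -m jog '0 0 0 0 0 0.4 0;0 0 0 0 0 0.8 0;0 0 0 0 0 1.3 0;0 0 0 0 0 2.2 0;0 0 0 0 0 3.5 0'; python3 -m jog '0 0 0 0 0 1.1 0; 0 0 -0.8 -0.3 -2 1.1 0; 0 0 -1.6 -0.6 -4 1.1 0; 0 0 -2.4 -1 -6 1.1 0; 0 0 -3 -1.4 -8 1.1 0';python3 -m jog '0 0 -1 -0.5 -2 0 0; 0 0 -2 -1 -4 0 0; 0 0 -2.6 -1.5 -6 0 0; 0 0 -2.6 -2 -8 0 0; 0 0 -2.6 -2 -10 0 0'; python3 -c "
from h import *
s=env.state();print(s['ee_pos'].round(1),s['ee_rot'].round(1),s['gripper_width'])"
```

```text
time_s: 25.22
ee_pos: [565.4, 191.5, 89.9]
ee_rot: [179.8, -0.0, 97.6]
force: [0.2, 1.0, 0.5]
gripper_width: 47.7
time_s: 25.85
ee_pos: [563.5, 191.5, 97.4]
ee_rot: [-179.9, 0.0, 97.7]
force: [1.5, -0.1, -0.8]
gripper_width: 19.4
time_s: 26.48
ee_pos: [563.0, 191.3, 185.9]
ee_rot: [-179.9, 0.0, 97.7]
force: [0.3, 0.8, -1.3]
gripper_width: 19.4
time_s: 27.1
ee_pos: [528.3, -9.9, 213.6]
ee_rot: [180.0, 0.0, 82.6]
force: [1.1, -0.2, -1.3]
gripper_width: 19.3
time_s: 27.72
ee_pos: [477.7, -259.8, 213.9]
ee_rot: [180.0, -0.0, 69.7]
force: [1.3, 0.4, -0.6]
gripper_width: 19.3
[ 477.7 -259.8  213.9] [180.   -0.   69.7] 19.29519006435874
```

```bash
python3 -m jog '0 0 0 0 -1.28 0 0; 1.87 -0.7 0 0 -1.28 0 0; 3.75 -1.41 0 0 -1.28 -1 0; 5.62 -2.11 0 0 -1.28 -2 0;7.49 -2.82 0 0 -1.28 -3.5 0'; python3 -m jog '0 0 0 0 0 -1.1 0; 0 0 0 0 0 -1.1 0; 0 0 0 0 0 -1.1 0.4; 0 0 0 0 0 -1.1 0.4; 0 0 0 0 0 -1 0.4'; python3 -m jog '0 0 0 0 0 0.8 0.4; -1.87 0.7 0 0 0 2 0.4;-3.75 1.41 0 0 0 3.5 0.5; -5.62 2.11 0 0 0 4.5 0.6; -7.49 2.82 0 0 0 4.5 0.6'; python3 -m jog '0 0 0.8 0 2.3 0 1;0 0 1.6 0 4.6 0 1;0 0 2.4 0 6.9 0 1;0 0 3.2 0 9.2 0 1;0 0 4 0 11.5 0 1'; python3 -m jog '0 0 0 0 2 -0.6 1;0 0 0 0 2 -0.6 1;0 0 0 0 2 -0.6 1' ;python3 -c "
from h import *
a=save('side','s4.png')[260:410,180:350]; b=save('scene','c4.png')[180:280,240:400]
cv2.imwrite('pics/box4.png',np.hstack([cv2.resize(a,(400,353)),cv2.resize(b,(400,353))])[:,:,::-1]); save('wrist','w7.png');print(env.state()['ee_pos'],env.state()['ee_rot'])"
```

```text
time_s: 28.35
ee_pos: [479.7, -292.3, 126.8]
ee_rot: [179.3, -40.1, 70.0]
force: [0.2, -0.2, -0.9]
gripper_width: 19.5
time_s: 28.98
ee_pos: [479.4, -290.4, 101.9]
ee_rot: [179.6, -39.9, 69.9]
force: [-0.1, -0.6, 0.9]
gripper_width: 36.7
time_s: 29.6
ee_pos: [480.4, -291.4, 218.6]
ee_rot: [179.4, 0.4, 69.6]
force: [-0.1, 1.8, -1.3]
gripper_width: 55.0
time_s: 30.22
ee_pos: [478.6, -0.9, 214.8]
ee_rot: [179.8, -0.0, 89.8]
force: [0.7, -0.0, 0.1]
gripper_width: 91.2
time_s: 30.6
ee_pos: [479.0, 46.8, 199.1]
ee_rot: [179.9, 0.0, 89.7]
force: [0.0, -0.5, -0.2]
gripper_width: 91.3
[479.15469305  45.96353257 198.65304349] [1.79922661e+02 4.80187554e-03 8.95746750e+01]
```

View pics/box4.png

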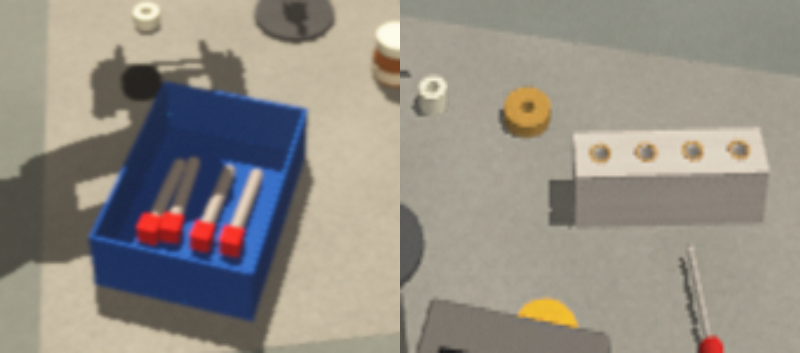

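View pics/w7.png

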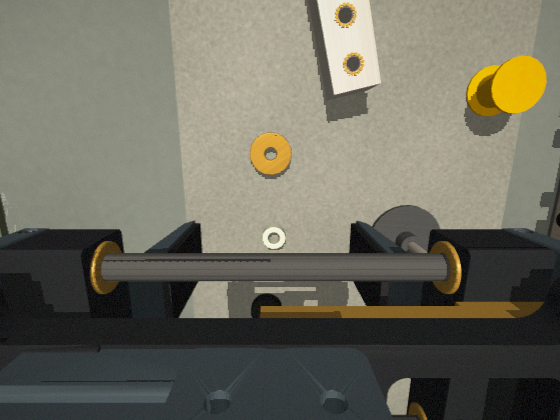

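All four spindles lie in the box and the carrier is empty and unmoved. The wrist view shows the flange at (271,153), the collar at (274,238) and the post tip at (405,240).

```bash
cat >> h.py <<'E'
def ring(f,kind,h,c=None,roi=None):
    """outer and bore circle centres of a ring's top face (z=h), from wrist png"""
    im=cv2.imread("pics/"+f); c=c or cam("wrist"); b,g,r=[im[:,:,i].astype(int) for i in range(3)]
    m={"flange":(r>110)&(b<0.45*r)&(g<0.8*r)&(g>0.4*r),"collar":(r>215)&(g>210)&(b>195),"wheel":(r<45)&(g<45)&(b<45)}[kind].astype(np.uint8)
    if roi: q=np.zeros_like(m); q[roi[1]:roi[3],roi[0]:roi[2]]=1; m*=q
    C,H=cv2.findContours(m,cv2.RETR_CCOMP,cv2.CHAIN_APPROX_NONE)
    for i,k in enumerate(C):
        if H[0][i][3]==-1 and cv2.contourArea(k)>100:
            P=onplane("wrist",k[:,0],h,c)[:,:2].astype(np.float32); e=cv2.minEnclosingCircle(P)
            holes=[onplane("wrist",C[j][:,0],h,c)[:,:2].astype(np.float32) for j in range(len(C)) if H[0][j][3]==i and cv2.contourArea(C[j])>15]
            print(kind,"px",k[:,0].mean(0).round(),"enc",np.round(e[0],1),round(e[1],1),"holes",[(np.round(cv2.minEnclosingCircle(p)[0],1),round(cv2.minEnclosingCircle(p)[1],1),p.mean(0).round(1)) for p in holes])
E
python3 - <<'E'
from h import *
print(env.state()["ee_pos"].round(1))
ring("w7.png","flange",14,roi=(180,100,360,230)); ring("w7.png","collar",20,roi=(230,220,320,256))
print("tip",onplane("wrist",[(404,240)],93).round(1))
E
```

```text
[479.2  46.  198.7]
flange px [270. 153.] enc [473.4  93.3] 26.3 holes [(array([473.3,  93.1]), 9.2, array([473.4,  93.4], dtype=float32))]
collar px [273. 237.] enc [476.2 -16.9] 15.0 holes [(array([476.5, -17. ]), 10.2, array([476.1, -16.9], dtype=float32))]
tip [[617.8   4.2  93. ]]
```

```bash
python3 -m jog '0 0 0 1.8 -1.2 0.8 1;0 0 0 3.6 -2.4 0.8 1;0 0 0 5.4 -3.6 0.8 1;0 0 0 7 -4.85 0.8 1;0 0 0 7 -4.85 0.8 1'; python3 -m jog '0 0 0 0 0 0 1;0 0 0 0 0 0 1'; python3 - <<'E'
from h import *
save('wrist','w8.png'); c=cam("wrist"); s=env.state(); print(s['ee_pos'],s['ee_rot'])
p=proj("wrist",[[661,-27,93],[661,-27,28],[661,-27,8]],c);print(p)
im=cv2.imread("pics/w8.png"); u,v=p[1].round().astype(int); u=max(u,60); v=min(max(v,60),360)
print(u,v); cv2.imwrite("pics/w8c.png",cv2.resize(im[v-60:v+60,u-60:u+60],None,fx=4.5,fy=4.5,interpolation=cv2.INTER_NEAREST))
E
```

```text
time_s: 31.38
ee_pos: [655.6, -78.0, 216.4]
ee_rot: [-180.0, 0.0, 89.4]
force: [-0.2, 0.3, -0.7]
gripper_width: 91.1
time_s: 31.62
ee_pos: [652.9, -73.8, 218.5]
ee_rot: [180.0, -0.0, 89.7]
force: [-0.7, -0.9, 0.2]
gripper_width: 91.1
[653.0202676  -73.61707904 218.63528012] [ 1.79967865e+02 -5.35991696e-03  8.97173452e+01]
[[282.37158996 156.84507088]
 [281.07619656 153.86999648]
 [280.76074786 153.14551897]]
281 154
```

View pics/w8c.png

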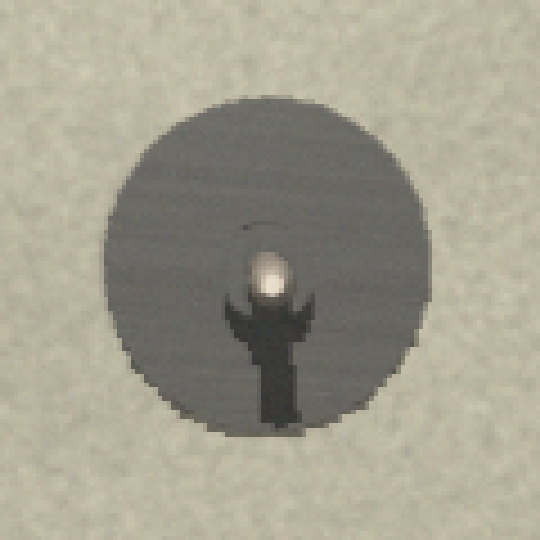

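The post base circle is centred near px (280,153) and the tip near (280.5,154.6), giving a post axis of about (659.6, -26.5). Now the flange.

```bash
python3 -m jog '0 0 0 -1.8 1.5 0 1;0 0 0 -3.6 3 -0.5 1;0 0 0 -5.4 4.2 -1.5 1;0 0 0 -7.18 5 -2.5 1;0 0 0 -7.18 5 -2.5 1'; python3 -m jog '0 0 0 0 0 0 1;0 0 0 0 0 0 1'; python3 - <<'E'
from h import *
save('wrist','w9.png'); print(env.state()['ee_pos'],env.state()['ee_rot'])
ring("w9.png","flange",14,roi=(180,60,360,255))
E
```

```text
time_s: 32.3
ee_pos: [467.5, 52.0, 153.5]
ee_rot: [-179.6, 0.0, 89.9]
force: [0.8, -0.2, 0.4]
gripper_width: 91.4
time_s: 32.55
ee_pos: [476.2, 50.7, 156.6]
ee_rot: [179.8, -0.0, 89.7]
force: [1.1, -0.7, -0.1]
gripper_width: 91.2
[476.02627655  50.62014359 156.31776596] [ 1.79844176e+02 -9.38135863e-03  8.96575250e+01]
flange px [272. 159.] enc [473.1  93.4] 26.2 holes [(array([473. ,  93.7]), 8.7, array([473.1,  93.6], dtype=float32))]
```

```bash
python3 -m jog '0 0 0 0 1.7 0 1;0 0 0 0 1.7 -2 1;0 0 0 0 1.7 -4.5 1;0 0 0 0 1.7 -4.5 1;0 0 0 0 1.7 -4.5 1'; python3 -m jog '0 0 0 0 0 0 1; 0 0 0 0 0 0 1';  python3 -c "
from h import *
print(env.state()['ee_pos'],env.state()['ee_rot'])"
```

```text
time_s: 33.22
ee_pos: [476.5, 93.4, 44.6]
ee_rot: [179.8, -0.0, 89.7]
force: [0.3, 0.4, 1.7]
gripper_width: 91.2
time_s: 33.48
ee_pos: [475.7, 93.4, 44.6]
ee_rot: [179.8, -0.0, 89.7]
force: [-0.6, -0.2, 0.5]
gripper_width: 91.0
[475.70921134  93.42782175  44.63978575] [ 1.79780687e+02 -3.84685903e-02  8.96760797e+01]
```

```bash
python3 -m jog '0 0 0 -0.1 0 -1 1;0 0 0 -0.1 0 -1.64 1;0 0 0 -0.1 0 -1.64 1;0 0 0 -0.1 0 -1.64 0;0 0 0 -0.1 0 -1.64 0' 30; python3 -m jog '0 0 0 0 0 0 0; 0 0 0 0 0 0 0;0 0 0 0 0 0 0;0 0 0 0 0 0.5 0;0 0 0 0 0 1 0'; python3 -m jog '0 0 0 0 0 2 0; 0 0 0 0 0 4 0;0 0 0 1 -0.5 5 0;0 0 0 2 -1.2 5 0;0 0 0 3.5 -2.4 5 0';python3 -c "
from h import *
save('wrist','w10.png'); save('side','s10.png')
print(env.state()['ee_pos'],env.state()['gripper_width'])"
```

```text
time_s: 34.1
ee_pos: [472.6, 93.4, 2.8]
ee_rot: [179.9, -0.0, 89.7]
force: [1.0, 0.0, 0.2]
gripper_width: 74.1
time_s: 34.72
ee_pos: [472.1, 93.3, 27.9]
ee_rot: [180.0, -0.0, 89.7]
force: [-0.2, 0.1, 0.8]
gripper_width: 24.2
time_s: 35.35
ee_pos: [560.0, 33.4, 153.9]
ee_rot: [179.9, -0.0, 89.8]
force: [0.4, 0.8, -0.1]
gripper_width: 0.6
[562.8024359   30.95950537 152.95382116] 0.5553736607763601
```

View pics/w10.png

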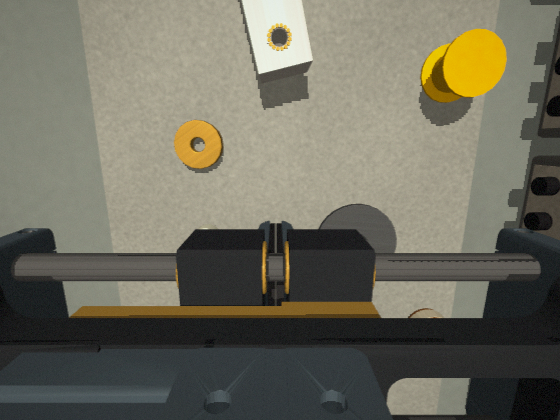

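The fingers closed on nothing, and the flange is still on the bench at px (199,144). Re-measuring it.

```bash
python3 - <<'E'
from h import *
print(env.state()['ee_pos'],env.state()['time_s'])
ring("w10.png","flange",14,roi=(100,60,360,255))
E
```

```text
[562.8024359   30.95950537 152.95382116] 35.45
flange px [198. 144.] enc [478.1  90.9] 26.4 holes [(array([477.9,  91.2]), 9.1, array([477.9,  91.5], dtype=float32))]
```

```bash
python3 -m jog '0 0 0 -1.7 0.4 0 1;0 0 0 -3.4 0.8 0 1;0 0 0 -3.4 0.8 0 1;0 0 0 -3.4 0.8 0 1;0 0 0 -3.4 0.8 0 1'; python3 -m jog '0 0 0 0 0 0 1;0 0 0 0 0 0 1;0 0 0 0 0 0 1'; python3 - <<'E'
from h import *
save('wrist','w11.png'); print(env.state()['ee_pos'],env.state()['ee_rot'])
ring("w11.png","flange",14,roi=(180,60,360,255))
E
```

```text
time_s: 36.08
ee_pos: [475.4, 53.3, 152.2]
ee_rot: [179.9, -0.0, 89.7]
force: [-0.5, -0.5, -0.5]
gripper_width: 48.1
time_s: 36.45
ee_pos: [474.5, 53.3, 151.7]
ee_rot: [-180.0, 0.0, 89.7]
force: [-0.2, 0.4, -0.6]
gripper_width: 77.7
[474.42114999  53.24422883 151.75004869] [-1.79991639e+02  1.16861390e-03  8.96802080e+01]
flange px [274. 162.] enc [473.3  93.5] 26.3 holes [(array([473.4,  93.9]), 8.8, array([473.3,  94. ], dtype=float32))]
```

```bash
python3 -m jog '0 0 0 0 1.62 0 1;0 0 0 0 1.62 -2 1;0 0 0 0 1.62 -4.5 1;0 0 0 0 1.62 -5 1;0 0 0 0 1.62 -5 1'; python3 -m jog '0 0 0 0 0 0 1;0 0 0 0 0 0 1';  python3 -c "
from h import *
print(env.state()['ee_pos'],env.state()['ee_rot'])"
```

```text
time_s: 37.12
ee_pos: [474.8, 93.8, 27.2]
ee_rot: [-180.0, 0.0, 89.7]
force: [0.2, 0.0, 1.0]
gripper_width: 91.2
time_s: 37.38
ee_pos: [475.9, 94.0, 28.7]
ee_rot: [179.8, -0.0, 89.7]
force: [0.2, 0.5, 0.1]
gripper_width: 91.2
[475.85465088  93.98962069  28.67735582] [ 1.79772337e+02 -3.90979612e-02  8.96806939e+01]
```

```bash
python3 -m jog '0 0 0 -0.08 0 -0.6 1;0 0 0 -0.08 0 -1.06 1;0 0 0 -0.08 0 -1.06 1;0 0 0 -0.08 0 -1.06 0;0 0 0 -0.08 0 -1.06 0' 45; python3 -m jog '0 0 0 0 0 0 0; 0 0 0 0 0 0 0;0 0 0 0 0 0 0'; python3 -m jog '0 0 0 0 0 0 0; 0 0 0 0 0 0 0';python3 -c "
from h import *
save('wrist','w12.png')"
```

```text
time_s: 38.0
ee_pos: [472.8, 93.9, 0.8]
ee_rot: [179.9, -0.0, 89.7]
force: [-0.5, 0.7, 1.2]
gripper_width: 74.3
time_s: 38.38
ee_pos: [472.4, 93.8, 0.4]
ee_rot: [180.0, -0.0, 89.7]
force: [-1.1, 0.1, -0.1]
gripper_width: 44.2
time_s: 38.62
ee_pos: [472.3, 93.8, 0.4]
ee_rot: [180.0, 0.0, 89.7]
force: [0.1, 0.1, 0.2]
gripper_width: 24.0
```

View pics/w12.png

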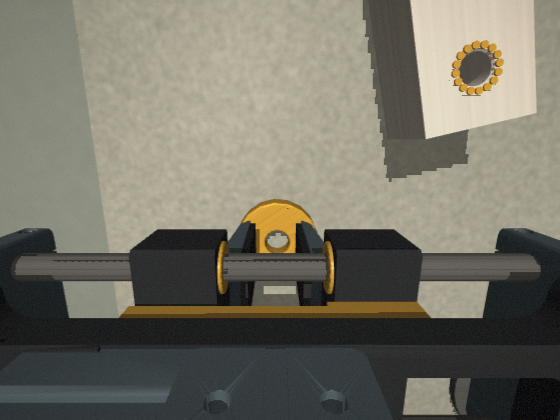

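```bash
python3 - <<'E'
from h import *
c=cam("wrist"); s=env.state(); t=s["ee_pos"]; print(t,s["gripper_width"])
print("bore at z14",onplane("wrist",[(277,241)],14,c).round(1),"rim top edge",onplane("wrist",[(278,200)],14,c).round(1), "rim L/R",onplane("wrist",[(242,228),(316,228)],14,c).round(1))
for z in(0,10,20,40): print(z,proj("wrist",[[t[0]-12,t[1]+16,z],[t[0]+12,t[1]+16,z],[t[0]-12,t[1],z]],c).round().tolist())
im=cv2.imread("pics/w12.png")[180:300,210:350]; cv2.imwrite("pics/w12c.png",cv2.resize(im,None,fx=5,fy=5,interpolation=cv2.INTER_NEAREST))
E
```

```text
[4.72345569e+02 9.38153983e+01 3.72290656e-01] 20.31191733988617
bore at z14 [[473.3  94.9  14. ]] rim top edge [[474. 122.  14.]] rim L/R [[450.9 103.9  14. ]
 [498.3 103.6  14. ]]
0 [[258.0, 213.0], [293.0, 213.0], [258.0, 236.0]]
10 [[257.0, 217.0], [294.0, 217.0], [257.0, 241.0]]
20 [[256.0, 222.0], [295.0, 221.0], [256.0, 246.0]]
40 [[254.0, 232.0], [297.0, 231.0], [254.0, 259.0]]
```

```bash
python3 -c "
from h import *
print(env.hold_point_z)"; python3 -m jog '0 0 0 0 0 0.4 1;0 0 0 0 0 0.8 1;0 0 0 0 0 0.8 1;0 0 0 0 0 0.8 1;0 0 0 0 0 0.8 1' 30; python3 -m jog '0 0 0 0 0 0 1;0 0 0 0 0 0 1;0 0 0 0 0 0 1;0 0 0 0 0 0 1'; python3 -m jog '0 0 0 0 0 -0.4 1; 0 0 0 0 0 -0.8 1; 0 0 0 0 0 -0.8 1'; python3 -m jog '0 0 0 0 0 -0.08 1; 0 0 0 0 0 -0.08 1';python3 -c "
from h import *
save('wrist','w13.png')
c=cam('wrist');t=env.state()['ee_pos'];print(t)
ring('w13.png','flange',14,roi=(180,60,400,255))
im=cv2.imread('pics/w13.png')[170:300,130:430]; cv2.imwrite('pics/w13c.png',cv2.resize(im,None,fx=2.6,fy=2.6))
for z in (0,10,20,30): print(z,proj('wrist',[[t[0]-45.5,t[1]+16,z],[t[0]+45.5,t[1]+16,z]],c).round().tolist())"
```

```text
-18.8
time_s: 39.3
ee_pos: [472.1, 93.8, 20.2]
ee_rot: [-180.0, 0.0, 89.7]
force: [-0.0, -0.1, -0.2]
gripper_width: 67.2
time_s: 39.8
ee_pos: [472.3, 93.8, 20.3]
ee_rot: [180.0, 0.0, 89.7]
force: [-0.3, 0.6, -0.1]
gripper_width: 91.5
time_s: 40.17
ee_pos: [471.3, 93.6, -0.8]
ee_rot: [-179.9, 0.0, 89.7]
force: [-0.4, -0.4, -0.1]
gripper_width: 91.3
time_s: 40.42
ee_pos: [472.4, 93.8, -1.6]
ee_rot: [180.0, 0.0, 89.7]
force: [-0.4, 0.2, 0.4]
gripper_width: 91.1
[472.45006804  93.84158122  -1.55092453]
flange px [276. 232.] enc [473.3  96.4] 26.3 holes [(array([473.1,  94.7]), 8.4, array([473.3,  95.7], dtype=float32))]
0 [[208.0, 214.0], [343.0, 214.0]]
10 [[204.0, 218.0], [346.0, 218.0]]
20 [[201.0, 223.0], [350.0, 222.0]]
30 [[196.0, 228.0], [355.0, 227.0]]
```

View pics/w13c.png

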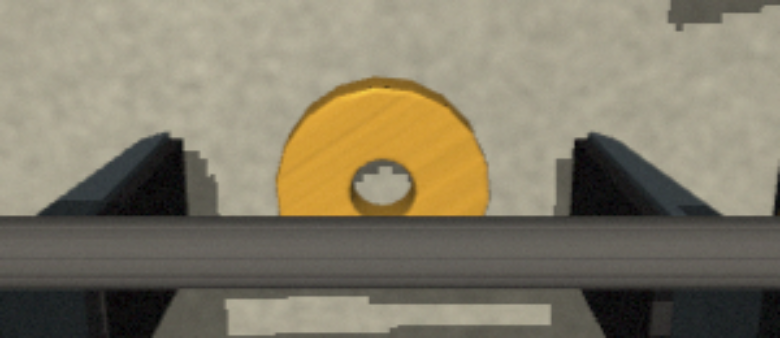

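The fingertips at px (200,222) and (350,222) project to z≈20 while the TCP reads -1.5, so the real tips sit about 19 mm higher than the TCP and passed over the ring. I'll go lower carefully while watching the force.

```bash
python3 -m jog '0 0 0 0.03 0.03 -0.15 1; 0 0 0 0.03 0.03 -0.3 1;0 0 0 0.03 0.03 -0.3 1'; python3 -m jog '0 0 0 0 0 -0.1 1; 0 0 0 0 0 -0.2 1;0 0 0 0 0 -0.2 1'; python3 -c "
from h import *
save('wrist','w14.png')
c=cam('wrist');t=env.state()['ee_pos'];print(t,env.state()['force'])
im=cv2.imread('pics/w14.png').max(2).astype(int)
for v in range(206,230,2): print(v,im[v,176:216:2].tolist())
for z in (0,4,8,12,20): print(z,proj('wrist',[[t[0]-45.5,t[1]+16,z],[t[0]+45.5,t[1]+16,z]],c).round().tolist())"
```

```text
time_s: 40.85
ee_pos: [472.8, 94.5, -9.5]
ee_rot: [-180.0, 0.0, 89.7]
force: [0.3, -0.2, 0.1]
gripper_width: 91.3
time_s: 41.22
ee_pos: [472.9, 94.5, -14.3]
ee_rot: [-180.0, 0.0, 89.7]
force: [0.5, -0.4, 0.3]
gripper_width: 91.6
[473.0008342   94.5400737  -14.24582435] [-1.08136562  0.12471534  0.1784866 ]
206 [169, 168, 169, 170, 177, 177, 172, 172, 171, 171, 169, 169, 168, 171, 175, 176, 175, 174, 180, 181]
208 [171, 173, 170, 171, 174, 178, 175, 173, 172, 164, 166, 161, 165, 170, 174, 179, 177, 173, 177, 176]
210 [171, 175, 171, 167, 167, 175, 178, 181, 170, 171, 168, 169, 169, 172, 178, 181, 180, 178, 174, 169]
212 [174, 171, 172, 166, 165, 172, 176, 178, 172, 174, 176, 176, 174, 173, 178, 180, 179, 179, 176, 171]
214 [178, 180, 174, 167, 169, 170, 171, 173, 176, 178, 176, 176, 174, 176, 181, 181, 178, 174, 173, 173]
216 [181, 180, 174, 171, 166, 165, 171, 175, 176, 175, 174, 174, 174, 171, 176, 181, 172, 172, 171, 171]
218 [180, 180, 178, 173, 169, 169, 171, 175, 176, 172, 170, 172, 177, 178, 177, 176, 174, 170, 173, 171]
220 [178, 183, 181, 179, 177, 175, 177, 180, 171, 144, 172, 175, 180, 180, 179, 177, 175, 170, 172, 170]
222 [173, 177, 176, 176, 179, 165, 113, 70, 59, 60, 173, 173, 177, 181, 178, 177, 170, 171, 171, 169]
224 [171, 166, 167, 152, 67, 67, 67, 62, 40, 24, 35, 29, 102, 178, 175, 177, 174, 172, 168, 169]
226 [172, 168, 105, 64, 68, 66, 65, 37, 29, 22, 31, 20, 51, 92, 174, 175, 177, 175, 173, 170]
228 [158, 70, 65, 62, 62, 64, 37, 29, 28, 25, 24, 13, 43, 90, 175, 177, 181, 177, 178, 171]
0 [[203.0, 220.0], [347.0, 219.0]]
4 [[202.0, 221.0], [349.0, 220.0]]
8 [[200.0, 223.0], [350.0, 222.0]]
12 [[199.0, 225.0], [352.0, 224.0]]
20 [[195.0, 229.0], [356.0, 228.0]]
```

```bash
python3 -m jog '0 0 0 0.01 0 -0.07 1; 0 0 0 0.01 0 -0.07 1;0 0 0 0.01 0 -0.07 0;0 0 0 0.01 0 -0.07 0;0 0 0 0.01 0 -0.07 0' 30; python3 -m jog '0 0 0 0 0 0 0; 0 0 0 0 0 0 0;0 0 0 0 0 0 0;0 0 0 0 0 0 0';python3 -m jog '0 0 0 0 0 0.2 0; 0 0 0 0 0 0.5 0;0 0 0 0 0 0.5 0'
```

```text
time_s: 41.9
ee_pos: [473.4, 94.6, -15.8]
ee_rot: [180.0, -0.0, 89.7]
force: [0.7, -0.6, 0.6]
gripper_width: 64.5
time_s: 42.4
ee_pos: [473.4, 94.6, -15.9]
ee_rot: [180.0, 0.0, 89.7]
force: [0.1, -0.1, -0.3]
gripper_width: 54.8
time_s: 42.78
ee_pos: [474.0, 94.7, -2.6]
ee_rot: [179.9, -0.0, 89.7]
force: [-0.7, 0.4, -0.5]
gripper_width: 54.8
```

```bash
python3 -m jog '0 0 0 0 0 2 0; 0 0 0 0 0 4 0;0 0 0 1.5 -1 4 0;0 0 0 3 -2 4 0;0 0 0 4.5 -3 4 0'; python3 -m jog '0 0 0 1.5 -1 0 0; 0 0 0 2.92 -1.85 0 0;0 0 0 2.92 -1.85 0 0;0 0 0 2.92 -1.85 0 0;0 0 0 2.92 -1.85 0 0';  python3 -m jog '0 0 0 0 0 0 0; 0 0 0 0 0 0 0'; python3 -c "
from h import *
save('wrist','w15.png')
c=cam('wrist');s=env.state();print(s['ee_pos'],s['force'],s['gripper_width'])
p=proj('wrist',[[659.6,-26.5,93],[659.6,-26.5,28]],c);print(p)"
```

```text
time_s: 43.4
ee_pos: [586.7, 18.9, 96.8]
ee_rot: [180.0, -0.0, 89.7]
force: [0.2, 0.5, -1.5]
gripper_width: 54.8
time_s: 44.02
ee_pos: [657.7, -26.0, 96.6]
ee_rot: [-179.9, -0.0, 89.7]
force: [0.1, -0.0, -1.2]
gripper_width: 55.1
time_s: 44.28
ee_pos: [658.5, -26.3, 97.0]
ee_rot: [180.0, -0.0, 89.7]
force: [-0.3, 0.4, -0.4]
gripper_width: 55.4
[658.63077703 -26.35407222  96.86920862] [ 1.50387727 -0.40241737 -2.24815146] 54.483269292548165
[[276.85733452 234.25216622]
 [276.35280778 211.92348749]]
```

```bash
python3 -m jog '0 0 0 0.04 0 -0.4 0; 0 0 0 0.04 0 -0.8 0;0 0 0 0.04 0 -1.1 0;0 0 0 0.04 0 -1.4 0;0 0 0 0.04 0 -1.4 0'; python3 -c "
from h import *
s=env.state();print(s['ee_pos'],s['force'],s['torque'],s['gripper_width'])"
```

```text
time_s: 44.95
ee_pos: [659.3, -26.7, 60.6]
ee_rot: [-179.9, -0.0, 89.7]
force: [-0.5, -0.2, -1.5]
gripper_width: 54.8
[659.31096862 -26.68680428  60.63860675] [-0.51734709 -0.2196897  -1.51241207] [-0.08660255  0.06861841  0.02809525] 54.81342904043208
```

```bash
python3 -m jog '0 0 0 0 0 -0.5 0; 0 0 0 0 0 -1 0;0 0 0 0 0 -1.5 0;0 0 0 0 0 -1.88 0;0 0 0 0 0 -1.88 0'; python3 -c "
from h import *
s=env.state();print(s['ee_pos'],s['force'],s['torque'],s['gripper_width'])"
```

```text
time_s: 45.58
ee_pos: [659.3, -26.6, 13.5]
ee_rot: [-179.9, -0.0, 89.7]
force: [-0.7, 0.0, 0.1]
gripper_width: 55.2
[659.2579089  -26.63356098  13.53257692] [-0.70914651  0.01102649  0.08607118] [-0.10262959  0.08328847  0.03626147] 55.179822494623764
```

```bash
python3 -m jog '0 0 0 0 0 0 0.8; 0 0 0 0 0 0 0.8;0 0 0 0 0 0 0.8;0 0 0 0 0 1.5 0.8;0 0 0 0 0 3.3 0.8';  python3 -m jog '0 0 0 0 0 1.8 0.9; 0 0 0 -1.8 -1.2 2.4 1;0 0 0 -3.6 -2.4 2.4 1;0 0 0 -5.4 -4 2.4 1;0 0 0 -7.7 -5.95 2.4 1'; python3 -m jog '0 0 0 0 0 0 1; 0 0 0 0 0 0 1;0 0 0 0 0 0 1'; python3 - <<'E'
from h import *
save('wrist','w16.png'); s=env.state(); print(s['ee_pos'],s['ee_rot'])
ring("w16.png","wheel",18,roi=(180,40,380,250)); ring("w16.png","collar",20,roi=(180,0,380,250))
for q in("flange_mid","wheel_mid","collar_mid"):
    print(q,[(np.round(d["box"]),round(d["conf"],2)) for d in spotter.look_for(q,"wrist")[:3]])
E
```

```text
time_s: 46.2
ee_pos: [659.2, -26.6, 97.3]
ee_rot: [-179.9, -0.0, 89.7]
force: [-0.1, -0.0, 0.9]
gripper_width: 72.9
time_s: 46.82
ee_pos: [476.0, -168.1, 157.7]
ee_rot: [179.9, 0.1, 89.7]
force: [0.3, -0.8, -0.6]
gripper_width: 91.3
time_s: 47.2
ee_pos: [478.3, -166.5, 157.2]
ee_rot: [179.9, -0.0, 89.8]
force: [-0.9, -0.7, -0.2]
gripper_width: 91.3
[ 478.24167469 -166.38922522  157.07451032] [ 1.79972423e+02 -5.12545196e-03  8.97798542e+01]
wheel px [191. 239.] enc [ 375.6 -213.9] 20.0 holes []
wheel px [362. 239.] enc [ 585.6 -215. ] 23.8 holes []
wheel px [264. 167.] enc [ 465.  -132.4] 22.1 holes [(array([ 465.2, -131.2]), 8.9, array([ 465.3, -131.3], dtype=float32))]
collar px [273.  56.] enc [476.5 -17.9] 15.0 holes [(array([476.6, -17.9]), 9.6, array([476.6, -18. ], dtype=float32))]
flange_mid [(array([428.,  32.,  59.,  60.]), 0.64)]
wheel_mid [(array([243., 146.,  40.,  39.]), 0.81)]
collar_mid [(array([260.,  39.,  28.,  37.]), 0.87)]
```

```bash
python3 -m jog '0 0 0 -0.54 1.34 0 1;0 0 0 -0.54 1.34 -2 1;0 0 0 -0.54 1.34 -4 1;0 0 0 -0.54 1.34 -5 1;0 0 0 -0.54 1.34 -5 1'; python3 -m jog '0 0 0 0 0 0 1;0 0 0 0 0 0 1;0 0 0 0 0 0 1';  python3 -c "
from h import *
save('wrist','w17.png'); print(env.state()['ee_pos'],env.state()['ee_rot'])
ring('w17.png','wheel',18,roi=(220,150,330,255))"
```

```text
time_s: 48.02
ee_pos: [462.4, -132.8, 30.5]
ee_rot: [-179.7, -0.1, 89.7]
force: [-0.8, -0.6, -0.3]
gripper_width: 91.3
time_s: 48.4
ee_pos: [464.3, -133.8, 33.1]
ee_rot: [179.9, 0.0, 89.7]
force: [0.0, -0.1, -0.5]
gripper_width: 90.9
[ 464.17020656 -133.77427426   32.92608546] [1.79902687e+02 2.98198085e-02 8.96921292e+01]
wheel px [276. 224.] enc [ 464.9 -130.1] 23.2 holes [(array([ 464.3, -128.9]), 7.9, array([ 464.5, -129.2], dtype=float32))]
```

```bash
python3 -m jog '0 0 0 0.02 0.07 -0.8 1; 0 0 0 0.02 0.07 -1.6 1;0 0 0 0.02 0.07 -1.83 1;0 0 0 0.02 0.07 -1.83 1;0 0 0 0.02 0.07 -1.83 0' 20; python3 -m jog '0 0 0 0 0 0 0; 0 0 0 0 0 0 0;0 0 0 0 0 0 0;0 0 0 0 0 0 0;0 0 0 0 0 0 0'; python3 -m jog '0 0 0 0 0 0 0; 0 0 0 0 0 0 0'; python3 -m jog '0 0 0 0 0 0.2 0; 0 0 0 0 0 0.5 0;0 0 0 0 0 0.5 0'
```

```text
time_s: 49.08
ee_pos: [464.8, -132.1, -12.9]
ee_rot: [179.9, 0.0, 89.7]
force: [-0.3, 0.1, 0.0]
gripper_width: 83.9
time_s: 49.7
ee_pos: [464.2, -131.9, -13.5]
ee_rot: [180.0, 0.0, 89.7]
force: [-0.1, -0.2, 1.3]
gripper_width: 47.6
time_s: 49.95
ee_pos: [464.3, -131.9, -13.5]
ee_rot: [180.0, 0.0, 89.7]
force: [0.3, 0.2, 1.0]
gripper_width: 47.3
time_s: 50.32
ee_pos: [464.7, -132.0, -0.4]
ee_rot: [179.9, 0.0, 89.7]
force: [-0.4, 1.0, -0.7]
gripper_width: 47.6
```

```bash
python3 -m jog '0 0 0 0 0 2 0; 0 0 0 0 0 4 0;0 0 0 1.5 0.8 4 0;0 0 0 3 1.6 4 0;0 0 0 4.5 2.4 4 0'; python3 -m jog '0 0 0 1.5 0.8 0 0; 0 0 0 3.3 1.82 0 0;0 0 0 3.3 1.82 0 0;0 0 0 3.3 1.82 0 0;0 0 0 3.3 1.82 0 0';  python3 -m jog '0 0 0 0 0 0 0; 0 0 0 0 0 0 0'; python3 -c "
from h import *
c=cam('wrist');s=env.state();print(s['ee_pos'],s['force'],s['gripper_width'])"
```

```text
time_s: 50.95
ee_pos: [577.6, -71.3, 99.1]
ee_rot: [180.0, 0.0, 89.7]
force: [0.3, 0.2, -1.1]
gripper_width: 47.6
time_s: 51.58
ee_pos: [658.0, -27.0, 98.9]
ee_rot: [-179.9, 0.0, 89.6]
force: [0.2, 0.4, -0.9]
gripper_width: 47.8
time_s: 51.82
ee_pos: [658.8, -26.8, 99.2]
ee_rot: [180.0, 0.0, 89.7]
force: [0.5, 0.2, -0.8]
gripper_width: 47.8
[658.81796879 -26.80251655  99.21052389] [ 0.52545802  0.21515793 -0.83658999] 47.81896305763987
```

```bash
python3 -m jog '0 0 0 0.03 0 -0.4 0; 0 0 0 0.03 0 -0.8 0;0 0 0 0.03 0 -1.1 0;0 0 0 0.03 0 -1.4 0;0 0 0 0.03 0 -1.4 0'; python3 -m jog '0 0 0 0 0 -0.4 0; 0 0 0 0 0 -0.8 0; 0 0 0 0 0 -1.1 0;0 0 0 0 0 -1.32 0;0 0 0 0 0 -1.32 0'; python3 -c "
from h import *
s=env.state();print(s['ee_pos'],s['force'],s['torque'],s['gripper_width'])"
```

```text
time_s: 52.45
ee_pos: [659.4, -26.3, 62.9]
ee_rot: [-179.9, -0.0, 89.7]
force: [1.0, -0.3, 0.2]
gripper_width: 47.5
time_s: 53.08
ee_pos: [659.6, -26.4, 30.3]
ee_rot: [-180.0, -0.0, 89.7]
force: [-0.1, -0.6, -0.2]
gripper_width: 47.6
[659.62701609 -26.35979535  30.31889282] [-0.07800973 -0.64586871 -0.2199981 ] [-0.09719807  0.07077816 -0.03092487] 47.568966952446544
```

```bash
python3 -m jog '0 0 0 0 0 0 0.75; 0 0 0 0 0 0 0.75;0 0 0 0 0 0 0.75;0 0 0 0 0 1.5 0.75;0 0 0 0 0 3.1 0.75';  python3 -m jog '0 0 0 0 0 1.4 0.75; 0 0 0 -1.8 -0.4 1.9 0.75;0 0 0 -3.6 -0.8 1.9 0.75;0 0 0 -5.4 -1.2 1.9 0.75;0 0 0 -7.3 -1.35 1.9 0.75'; python3 -m jog '0 0 0 0 0 0 0.75; 0 0 0 0 0 0 0.75;0 0 0 0 0 0 0.75'; python3 - <<'E'
from h import *
save('wrist','w18.png'); s=env.state(); print(s['ee_pos'],s['ee_rot'])
c=cam("wrist"); print((-c[1].T@c[2]).round())
ring("w18.png","collar",20,roi=(180,40,380,250))
for q in("flange_mid","wheel_mid","collar_mid"):
    print(q,[(np.round(d["box"]),round(d["conf"],2)) for d in spotter.look_for(q,"wrist")[:3]])
E
```

```text
time_s: 53.7
ee_pos: [659.5, -26.3, 108.8]
ee_rot: [-179.9, -0.0, 89.7]
force: [0.8, -0.4, 1.1]
gripper_width: 68.4
time_s: 54.32
ee_pos: [476.1, -60.5, 156.2]
ee_rot: [179.9, 0.0, 89.7]
force: [-0.1, -0.3, -0.3]
gripper_width: 68.7
time_s: 54.7
ee_pos: [478.7, -60.1, 156.0]
ee_rot: [179.9, 0.0, 89.7]
force: [0.4, -0.3, -0.7]
gripper_width: 68.5
[478.57722119 -60.05749087 155.85972338] [1.79961482e+02 1.83005533e-03 8.97105149e+01]
[478.   5. 348.]
collar px [273. 160.] enc [476.2 -17.5] 15.1 holes [(array([476.4, -17.5]), 9.5, array([476.4, -17.4], dtype=float32))]
flange_mid [(array([415., 144.,  41.,  54.]), 0.82)]
wheel_mid [(array([428., 148.,  52.,  45.]), 0.82)]
collar_mid [(array([259., 143.,  28.,  32.]), 0.91)]
```

```bash
python3 -m jog '0 0 0 -0.09 1.7 0 0.75;0 0 0 -0.09 1.7 -2 0.75;0 0 0 -0.09 1.7 -4 0.75;0 0 0 -0.09 1.7 -4.95 0.75;0 0 0 -0.09 1.7 -4.95 0.75'; python3 -m jog '0 0 0 0 0 0 0.75;0 0 0 0 0 0 0.75;0 0 0 0 0 0 0.75';  python3 -c "
from h import *
save('wrist','w19.png'); print(env.state()['ee_pos'],env.state()['ee_rot'])
ring('w19.png','collar',20,roi=(220,150,330,255))"
```

```text
time_s: 55.52
ee_pos: [473.9, -17.4, 30.5]
ee_rot: [-179.7, -0.0, 89.7]
force: [-0.9, -0.4, 0.2]
gripper_width: 68.5
time_s: 55.9
ee_pos: [475.9, -17.7, 33.1]
ee_rot: [179.9, 0.0, 89.7]
force: [-1.0, 0.9, 0.9]
gripper_width: 68.5
[475.66759989 -17.66941875  32.88255761] [1.79901375e+02 5.49713852e-03 8.96869884e+01]
collar px [276. 229.] enc [476.  -16.7] 15.0 holes [(array([476.2, -16.9]), 9.2, array([475.9, -16.8], dtype=float32))]
```

```bash
python3 -m jog '0 0 0 0.02 0.02 -0.8 0.75; 0 0 0 0.02 0.02 -1.5 0.75;0 0 0 0.02 0.02 -1.78 0.75;0 0 0 0.02 0.02 -1.78 0.75;0 0 0 0.02 0.02 -1.78 0' 15; python3 -m jog '0 0 0 0 0 0 0; 0 0 0 0 0 0 0;0 0 0 0 0 0 0;0 0 0 0 0 0 0;0 0 0 0 0 0 0'; python3 -m jog '0 0 0 0 0 0 0; 0 0 0 0 0 0 0'; python3 -m jog '0 0 0 0 0 0.2 0; 0 0 0 0 0 0.5 0;0 0 0 0 0 0.5 0'
```

```text
time_s: 56.58
ee_pos: [476.3, -17.1, -11.8]
ee_rot: [179.9, 0.0, 89.7]
force: [-1.2, -0.2, -0.3]
gripper_width: 61.3
time_s: 57.2
ee_pos: [475.8, -17.1, -12.2]
ee_rot: [180.0, 0.0, 89.7]
force: [0.2, 0.2, 2.1]
gripper_width: 31.9
time_s: 57.45
ee_pos: [475.8, -17.1, -12.2]
ee_rot: [180.0, 0.0, 89.7]
force: [-0.2, 0.4, 3.7]
gripper_width: 31.9
time_s: 57.82
ee_pos: [476.2, -17.1, 0.8]
ee_rot: [179.9, 0.0, 89.7]
force: [0.5, 0.3, -0.4]
gripper_width: 31.9
```

```bash
python3 -m jog '0 0 0 0 0 2 0; 0 0 0 0 0 4 0;0 0 0 1.5 -0.1 4 0;0 0 0 3 -0.2 4 0;0 0 0 4.5 -0.3 4 0'; python3 -m jog '0 0 0 1.5 -0.08 0 0; 0 0 0 2.84 -0.08 0 0;0 0 0 2.84 -0.08 0 0;0 0 0 2.84 -0.08 0 0;0 0 0 2.84 -0.08 0 0';  python3 -m jog '0 0 0 0 0 0 0; 0 0 0 0 0 0 0'; python3 -c "
from h import *
c=cam('wrist');s=env.state();print(s['ee_pos'],s['force'],s['gripper_width'])"
```

```text
time_s: 58.45
ee_pos: [589.1, -24.7, 100.3]
ee_rot: [180.0, 0.0, 89.7]
force: [0.1, -0.2, -0.1]
gripper_width: 32.1
time_s: 59.08
ee_pos: [658.0, -26.6, 100.1]
ee_rot: [-179.9, -0.0, 89.7]
force: [0.4, -0.3, -0.4]
gripper_width: 32.0
time_s: 59.32
ee_pos: [658.9, -26.6, 100.4]
ee_rot: [180.0, -0.0, 89.7]
force: [-0.1, 1.1, 0.0]
gripper_width: 31.8
[658.86272612 -26.58657607 100.41798297] [-0.0883868   1.11836465  0.02052155] 31.833243592628286
```

```bash
python3 -m jog '0 0 0 0.03 0 -0.4 0; 0 0 0 0.03 0 -0.8 0;0 0 0 0.03 0 -1.1 0;0 0 0 0.03 0 -1.4 0;0 0 0 0.03 0 -1.4 0'; python3 -m jog '0 0 0 0 0 -0.3 0; 0 0 0 0 0 -0.5 0; 0 0 0 0 0 -0.66 0;0 0 0 0 0 -0.66 0'; python3 -c "
from h import *
s=env.state();print(s['ee_pos'],s['force'],s['torque'],s['gripper_width'])"
```

```text
time_s: 59.95
ee_pos: [659.4, -26.6, 64.1]
ee_rot: [-179.9, -0.0, 89.7]
force: [-0.3, -0.5, -0.4]
gripper_width: 32.0
time_s: 60.45
ee_pos: [659.8, -26.6, 48.4]
ee_rot: [-180.0, -0.0, 89.7]
force: [0.4, -0.7, -0.8]
gripper_width: 31.7
[659.81032907 -26.58081805  48.35043636] [ 0.40241397 -0.66798834 -0.75828078] [-1.06920699e-01  4.07670652e-06  4.02619693e-02] 31.730165371663794
```

Release, back off to a viewing pose, then check everything (last picture: a composite).

```bash
python3 -m jog '0 0 0 0 0 0 0.6; 0 0 0 0 0 0 0.6;0 0 0 0 0 0 0.6;0 0 0 0 0 1.5 0.6;0 0 0 0 0 3.2 0.6';  python3 -m jog '0 0 0 0 0 1.5 0.6; 0 0 0 -2 -0.4 3 0.6;0 0 0 -4 -1.5 3 0.6;0 0 0 -6 -2.5 3 0.6;0 0 0 -7 -4 3 0.6'; python3 -m jog '0 0 0 0 0 0 0.6; 0 0 0 0 0 0 0.6;0 0 0 0 0 0 0.6'; python3 - <<'E'
from h import *
w=save('wrist','w20.png'); s=save('side','s20.png'); sc=save('scene','c20.png'); c=cam("wrist")
p=proj("wrist",[[659.6,-26.5,50]],c)[0].round().astype(int); print(env.state()["ee_pos"],p)
for n in("side","scene","wrist"):
    print(n,"post tip, collar top(z80), wheel top(60), flange top 42, seat",proj(n,[[659.6,-26.5,z] for z in(93,80,60,42,28)]).round(1).tolist())
def crop(im,u,v,h,W=400,H=300):
    w_=int(h*W/H); u=min(max(u,w_),560-w_); v=min(max(v,h),420-h); return cv2.resize(im[v-h:v+h,u-w_:u+w_],(W,H),interpolation=cv2.INTER_CUBIC)
out=np.vstack([np.hstack([crop(s,305,255,30),crop(sc,230,240,30)]),np.hstack([crop(w,*p,60),crop(s,265,280,110)])])
cv2.imwrite("pics/final.png",out[:,:,::-1])
E
```

```text
time_s: 61.08
ee_pos: [659.3, -26.6, 128.7]
ee_rot: [-179.9, -0.0, 89.7]
force: [1.1, 0.2, -0.5]
gripper_width: 54.9
time_s: 61.7
ee_pos: [482.5, -126.6, 204.2]
ee_rot: [180.0, 0.0, 89.8]
force: [0.8, -1.3, -0.5]
gripper_width: 54.8
time_s: 62.08
ee_pos: [485.6, -126.0, 203.5]
ee_rot: [180.0, -0.0, 89.8]
force: [-0.3, -0.3, 0.5]
gripper_width: 54.6
[ 485.42130172 -126.00070411  203.38749889] [430 107]
side post tip, collar top(z80), wheel top(60), flange top 42, seat [[305.7, 241.2], [305.6, 244.8], [305.5, 250.3], [305.4, 255.2], [305.3, 259.0]]
scene post tip, collar top(z80), wheel top(60), flange top 42, seat [[226.6, 222.6], [227.1, 226.7], [227.9, 233.0], [228.6, 238.5], [229.2, 242.6]]
wrist post tip, collar top(z80), wheel top(60), flange top 42, seat [[452.4, 102.2], [444.9, 103.8], [434.5, 106.0], [426.2, 107.7], [420.3, 108.9]]
```

View pics/final.png

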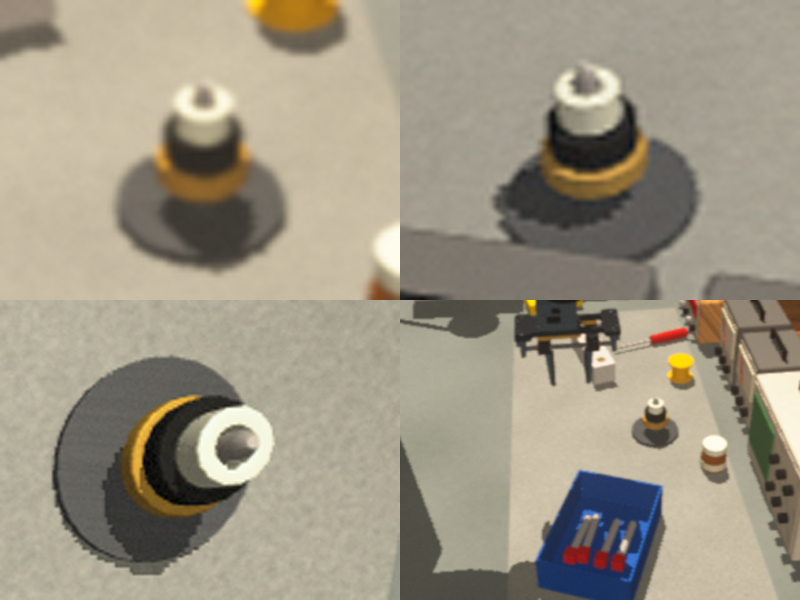

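The stack is flat in all views: brass, black, white. In the scene view the collar's top is at v≈227, against 226.7 expected when fully home. All four spindles are in the box and the bystanders are in place.

```bash
python3 -c "
from h import *
env.job_done(); print(env.state()['time_s'])"
```

```text
the job is handed in; nothing more can be done
the job is handed in; nothing more can be done
```

I've handed in the job at about 62 s of the 210 s allowed. There were four spindles: all were drawn straight up out of the carrier and now lie flat in the blue reject box. The brass flange, black wheel and white collar are on the post in that order.

**Last checks**
- **Stack:** all camera views show the three rings flat. In the scene view the collar's top face is at row 227, against 226.7 expected when fully home, and no unusual force was felt while lowering them.
- **Carrier:** the later sleeve and head positions matched the first ones to about 1 mm, so it was not noticeably moved. I did not re-measure it after the last spindle, but it looked unchanged in a picture.
- **Bystanders:** the spool, jar and screwdriver were where they started in the last picture. The multimeter was outside that crop, and the arm never went near it.

**What went wrong on the way:** my first two grasps at the flange closed on nothing. The fingertips sit about 19 mm higher than the reported tool point suggests, so they passed over the ring. The ring was not disturbed. I then gripped 15 mm lower, watching the force, and that worked for all three rings. It also means the spindles were probably held by only the top half of their heads, with no slip seen.

I saw no sign of the knocked ring or the slackened grip that the task warned about.

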